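# Serve the chocolates from the latched caddy

### The job

Serve every chocolate: swing the hasp off, open the caddy, put each chocolate that lies in it into the pouring scoop with the two already there, then bring the spout down close over the shallow dish before you tip the scoop, so that nothing bounces out, and pour them all into the dish. Afterwards stand the scoop upright on the worktop or hob clear of the dish, close the caddy fully and swing the hasp fully home over its catch. Do not knock over or push away the mill, the mug or the candle.

Things in the scene. Friction and masses are not known exactly. Their poses are not given: they have to be found in the camera images.
- caddy: Low wooden box fixed to the hob, 134 (x) x 202 (y) x 45 mm high, walls and floor 6 mm thick; origin at the centre of its underside. Its front (hasp side) faces its own -x, roughly towards the robot; the lid is hinged on its +x rim. Up to three chocolates lie on its floor in a row along y, at about y = -58, 0 and +58 mm, near x = -12 mm.
- lid_hinge (a point): Point on the lid's hinge line, middle of the caddy's +x top rim. It turns with the lid; the hinge axis is the caddy's y.
- lid_knob (a point): Centre of the lid's brass knob, a block 18 (x) x 14 (y) x 16 (z) mm on a 14 mm stem; 118 mm from the hinge line towards the front, 20 mm to the caddy's -y; lid shut: 18 mm above the lid's top, 71.5 mm above the caddy's underside (lid 8 mm thick). The lid's free edge is 18 mm beyond it. It turns with the lid.
- lid (a joint): Lid angle in rad: 0 shut, up to 2.0 wide open (free edge lifts up and over to the caddy's +x). A friction hinge: it stays where it is left; about 3 N at the knob moves it.
- hasp_pivot (a point): On the vertical pivot axis of the hasp, at the height of the middle of the hasp's knob; 80 mm in front of the caddy's centre and 25 mm to its +y.
- hasp_knob (a point): Centre of the upright round knob at the hasp's free end: 13 mm diameter, 20 mm tall on an 8 mm stem, top 12 mm above this point, 56 mm from the pivot axis, 76.5 mm above the caddy's underside. The hasp is a brass strap 14 mm wide, 5 mm thick, swinging level 55.5 to 60.5 mm above the caddy's underside.
- hasp (a joint): Hasp angle in rad: 0 home over the lid's catch tongue (strap along the caddy's front, pointing to its +y), grows as the free end swings away from the caddy towards its -x (counter-clockwise from above), up to 1.7. Light friction (under 1 N at the knob); stays where left. Under about 0.5 it holds the lid shut.
- scoop: Aluminium pouring scoop, about 180 g, on its flat floor; origin at the centre of the floor's underside, x towards the spout, z up. Floor 70 (x) x 66 (y) x 4 mm, walls 3 mm, rim 45 mm high, 60 mm clear across y inside. The front wall slopes out at 50 degrees to the floor, from x = 33 mm at the floor to the lip at x = 70 mm. The spout starts pointing roughly away from the robot.
- scoop_lip (a point): Middle of the scoop's pouring lip, 70 mm ahead of the scoop's origin and 45 mm above its underside. The scoop is slippery and empties when tipped forward about 75 degrees or more.
- scoop_mid (a point): Point inside the scoop, 10 mm ahead of its origin and 20 mm above its underside.
- scoop_handle (a point): Grip point on the level wooden handle at the scoop's back: 14 mm wide (y), 16 mm high, from x = -34 to -98 mm; this point is on its centre line, 70 mm behind the scoop's origin and 37 mm above its underside.
- dish: White shallow dish, 156 mm across the rim, 24 mm high, wall 4 mm, floor 5 mm thick; inner floor about 55 mm in radius. Loose, 350 g. Origin at the centre of its underside.
- choc_1: Dark chocolate, 20 x 20 x 14 mm, rounded, 12 g, loose; origin at the centre of its underside. Starts in the caddy; may be absent.
- choc_2: Dark chocolate, 20 x 20 x 14 mm, rounded, 12 g, loose; origin at the centre of its underside. Starts in the caddy; may be absent.
- choc_3: Dark chocolate, 20 x 20 x 14 mm, rounded, 12 g, loose; origin at the centre of its underside. Starts in the caddy; may be absent.
- choc_4: Dark chocolate, 20 x 20 x 14 mm, rounded, 12 g, loose; origin at the centre of its underside. Starts in the scoop.
- choc_5: Dark chocolate, 20 x 20 x 14 mm, rounded, 12 g, loose; origin at the centre of its underside. Starts in the scoop.
- mill: Bystander: turned wooden mill, 58 mm wide, 170 mm tall, origin at the centre of its underside. Leave alone.
- mug: Bystander: green mug, 86 mm wide, 96 mm tall, origin under it. Leave alone.
- candle: Bystander: candle in a glass, 76 mm wide, 90 mm tall, origin at the centre of its underside. Leave alone.

How it is judged (in metres and radians):
On the way, in this order (a step that is already met when the one before it is completed fails the run):
1. the hasp is swung off the catch (past 0.6 rad) (value of joint hasp above 0.6 rad), for 0.2 s.
2. the lid is open (past 1.2 rad) (value of joint lid above 1.2 rad), for 0.2 s.
3. all the chocolates are in the scoop (distance between each of choc_1, choc_2, choc_3, choc_4, choc_5 and scoop_mid below 0.06 m), for 0.3 s.
4. the scoop is tipped past 57 degrees with its lip over the dish and less than 80 mm above the hob (angle between scoop's own z axis and vertical above 1 rad and horizontal distance between scoop_lip and dish below 0.075 m and height (world z) of scoop_lip below 0.08 m), for 0.1 s.
At the end, for the whole second after the job is handed in: Every chocolate present rests in the level dish (within 70 mm of its centre), the scoop stands upright (0.15 rad) and still on worktop or hob, at least 100 mm from the dish's centre, the lid is shut (under 0.05 rad) and the hasp home (under 0.18 rad) (horizontal distance between each of choc_1, choc_2, choc_3, choc_4, choc_5 and dish below 0.07 m and z of choc_1 in the frame of dish between 0 and 0.04 m and z of choc_2 in the frame of dish between 0 and 0.04 m and z of choc_3 in the frame of dish between 0 and 0.04 m and z of choc_4 in the frame of dish between 0 and 0.04 m and z of choc_5 in the frame of dish between 0 and 0.04 m and linear speed of each of choc_1, choc_2, choc_3, choc_4, choc_5, scoop below 0.03 m/s and angle between dish's own z axis and vertical below 0.12 rad and angle between scoop's own z axis and vertical below 0.15 rad and height (world z) of scoop below 0.01 m and horizontal distance between scoop and dish above 0.1 m and value of joint lid below 0.05 rad and value of joint hasp below 0.18 rad); the robot touches nothing.
It fails at once if the scoop is tipped past 57 degrees with chocolates in it and its lip more than 90 mm above the hob (angle between scoop's own z axis and vertical above 1 rad and height (world z) of scoop_lip above 0.09 m and distance between any of choc_1, choc_2, choc_3, choc_4, choc_5 and scoop_mid below 0.06 m).
It fails at once if a bystander is pushed more than 60 mm or knocked over ((distance of mill from where it was at the start of the episode above 0.06 m or angle between mill's own z axis and vertical above 0.6 rad) or (distance of mug from where it was at the start of the episode above 0.06 m or angle between mug's own z axis and vertical above 0.6 rad) or (distance of candle from where it was at the start of the episode above 0.06 m or angle between candle's own z axis and vertical above 0.6 rad)).
Of choc_1, choc_2, choc_3 only 1 to 3 are there at a start; the rules pass over those that are not, and their reading is None.
At some moment in a run one of scoop, dish may be knocked a few centimetres aside while the robot is not near it.
It also fails if it takes over 210 s, if anything falls off the work surface, if the arm or the gripper's body presses on something with over 40 N, if the wrist force passes 120 N, or if a joint passes its speed limit or range.

### The arm

A 7-joint arm with a two-finger parallel gripper is mounted at the origin on a cart in front of the work surface, level with it; the furniture and walls round the work are solid. World frame = base frame: x ahead of the robot, y to its left, z up, the work surface at z = 0. Lengths are in m, angles in degrees, forces in N, time in s.
With the tool pointing down it reaches from about 0.425 to 0.875 m from the base axis. Payload 4.7 kg.
Tool frame: the origin (TCP) lies at the very end of the fingers, on their centre line; the grasp point (between the pads) lies 19 mm behind it; z points along the fingers, y is the direction in which the jaws open and shut (so a half turn about z gives the same grasp; the last joint's range is limited). The gripper opens to 87 mm and grips with 3 to 60 N. Pads are 19 mm wide; open, the fingers measure 117 mm over their backs; the gripper's body (75 mm by 190 mm) begins 51 mm behind the grasp point.
Start: joints at [77.298, 18.392, -4.016, 83.108, 1.295, 78.541, -3.26], TCP at [0.152, -0.632, 0.223] pointing down, gripper open.
Joint ranges: [-163.93, 163.93], [-17.29, 119.83], [-79.2, 71.16], [3.27, 140.29], [-89.18, 269.18], [5.43, 117.66], [-154.24, 154.24]. Speed limits (degrees/s): [147.25, 147.25, 180, 180, 180, 180, 180].

### API

Orientations are given as [roll, pitch, yaw] about the fixed x, y, z axes, in that order (R = Rz(yaw) Ry(pitch) Rx(roll)).
In Python, from cell import * gives the robot as it stands.
- The arm moves only by the tool arm_command, never from a script. Its argument "targets" is a list that holds one entry, the list of rows, each a list of 7 numbers: the shift along the tool's x, y, z in m, then the turn, a rotation vector about the tool's x, y, z in degrees, then the gripper's target within -1 to 1 (shut at 1, half-way at 0, fully open at -1). In form: [[[tx, ty, tz, rx, ry, rz, claw], ...]]. A call has 1 to 10 rows; each row is the pose to reach, as a shift and turn from the pose commanded when the call began, along the tool's axes at that moment; what a row does not reach only later rows make up. A row lasts 1/10 s, in which the tool goes at most 50 mm and 8.59 degrees, less where a joint would pass 70% of its speed; a pose out of reach is approached as far as the arm can. A call with a gripper value outside its range is refused whole. The fingers move at their own pace and stop on an object; "newtons" is the grip in N (left out, the last holds). Time passes only in rows, so rows that repeat a pose let the fingers close. It gives the time, the measured TCP pose, the force and the opening at its end, in the units of the state.
- get_obs(): the state, without advancing time (a new reading comes with each control period).
- read_camera(name): name is "scene" or "top"; returns a dict with "img" (420x560x3 uint8, red, green, blue), "z_map" (420x560 float32, m along the optical axis (not along the pixel's ray), 0 where there is no reading), "K" (3x3 intrinsics, pixels), "origin" and "attitude" of the camera in the world. Camera axes: x right, y down, z forward; pixel columns grow to the right and rows downward; lengths in m; the calibration is good to about 2 mm. A picture is of the moment at which its call begins.
- sign_off(): hands the job in, once; it reports no verdict.
Trained networks look in the newest picture that a camera, given by its name, has taken for a name from the list of things; names that differ only in an ending like _2 or _b are one class to them, and where a whole thing is asked for, a point or a joint stands for the part that bears it (a point fixed in the world has none). Each returns a list of dicts, best first, with "conf" (0 to 1); they miss things now and then, are a little off and sometimes report something else, mostly with a low value. They report only what shows in the picture. A call takes as long as a camera call.
- search_frame(thing, camera): "position" ([column, row] in pixels, amid what is visible of it).
The state is a dict: "time_s": time; "qpos": joint angles; "joint_velocities": joint speeds; "effort": joint torques, N m; "tool_pos": TCP position; "tool_rot": TCP orientation; "force": force on the tool from outside, world axes, zero at the start; "wrist_torque": the same for the moment, N m; "grip_width": finger opening in m.
Only numpy, scipy, OpenCV 4.12 (cv2) and the standard library are available. Lean on these libraries where they do the work, as an engineer would, in place of code of your own. Each camera call takes 0.05 s, during which the arm holds its last target.

## Working session

There is one attempt and no reset: what is moved stays moved. The work goes in short steps, Python scripts to look and compute and a tool call to move; the robot and the scene stay as the last step left them, time stands still between calls to the robot, and variables do not carry over. Pictures are saved under pics/ and viewed, and the job is handed in when it is done.

Besides the shell and the picture viewer there is one more tool, called after "Request:" by a JSON object that holds its "name" and its "arguments", one argument or row to a line. arm_command: Moves the arm, as the interface text tells. Its arguments: {"type":"object","properties":{"targets":{"type":"array","items":{"type":"array","items":{"type":"array","items":{"type":"number"}}}},"newtons":{"type":"number"}},"required":["targets"]}

```bash
ls; mkdir -p pics; cat > h.py <<'E'
from cell import *
import numpy as np, cv2
from scipy.spatial.transform import Rotation as R
def snap(name,fn,scale=1):
    c=read_camera(name); im=cv2.cvtColor(c["img"],cv2.COLOR_RGB2BGR)
    cv2.imwrite("pics/"+fn,im); return c
def att(c):
    a=np.array(c["attitude"],float)
    if a.shape==(3,3): return a
    if a.size==4: return R.from_quat(a).as_matrix()
    return R.from_euler('xyz',a,degrees=True).as_matrix()
def cloud(c):
    z=c["z_map"];K=np.array(c["K"]);v,u=np.mgrid[:z.shape[0],:z.shape[1]]
    P=np.stack([(u-K[0,2])/K[0,0]*z,(v-K[1,2])/K[1,1]*z,z],-1)
    W=P@att(c).T+np.array(c["origin"]); W[z<=0]=np.nan
    return W
def proj(c,p):
    q=att(c).T@(np.array(p)-np.array(c["origin"]));K=np.array(c["K"])
    return K[0,0]*q[0]/q[2]+K[0,2],K[1,1]*q[1]/q[2]+K[1,2]
E
python3 - <<'E'
from h import *
o=get_obs();print({k:(np.round(v,3).tolist() if not isinstance(v,dict) else v) for k,v in o.items()})
for n in("scene","top"):
    c=snap(n,n+"0.png");print(n,c["origin"],c["attitude"],c["K"])
    W=cloud(c);np.save(n+"0.npy",W)
    for t in["caddy","lid_knob","hasp_knob","scoop","scoop_handle","scoop_lip","dish","choc_1","mill","mug","candle"]:
        for d in search_frame(t,n)[:5]:
            p=d["position"];u,v=int(round(p[0])),int(round(p[1]))
            print(t,round(d["conf"],2),np.round(p,0),np.round(W[v,u],3))
E
```

```text
pics
{'time_s': 0.0, 'qpos': [77.299, 18.438, -4.015, 83.176, 1.296, 78.54, -3.26], 'joint_velocities': [0.002, -0.066, 0.041, -0.024, 0.04, -0.107, -0.008], 'effort': [0.001, -49.128, -0.404, -31.253, -0.064, 0.044, 0.0], 'tool_pos': [0.152, -0.631, 0.221], 'tool_rot': [-179.891, 0.007, 13.511], 'force': [-0.022, 0.663, 0.549], 'wrist_torque': [0.035, -0.016, -0.006], 'grip_width': 0.087}
scene [ 0.18189383 -0.58203055  0.77881889] [-133.11648598    0.84625254  -36.86542549] [[386.58971273   0.         278.77262736]
 [  0.         386.58971273 206.3938397 ]
 [  0.           0.           1.        ]]
caddy 0.68 [331. 334.] [ 0.496 -0.323  0.052]
lid_knob 0.8 [333. 333.] [ 0.499 -0.324  0.054]
hasp_knob 0.63 [294. 296.] [ 0.488 -0.212  0.063]
scoop 0.58 [334. 244.] [ 0.689 -0.127  0.017]
scoop 0.35 [209. 166.] [0.563 0.292 0.079]
scoop_handle 0.64 [338. 242.] [ 0.71  -0.121  0.004]
scoop_handle 0.55 [207. 167.] [0.558 0.295 0.076]
scoop_handle 0.53 [330. 241.] [ 0.688 -0.113  0.016]
scoop_lip 0.58 [332. 241.] [ 0.691 -0.116  0.017]
dish 0.61 [245. 261.] [ 0.478 -0.024  0.005]
mill 0.7
[... 279 characters left out ...]
0546]
 [  0.         403.55981094 207.73583156]
 [  0.           0.           1.        ]]
caddy 0.89 [372. 226.] [ 0.507 -0.294  0.059]
caddy 0.44 [175. 226.] [0.588 0.335 0.039]
lid_knob 0.7 [377. 223.] [ 0.515 -0.312  0.058]
lid_knob 0.22 [310. 180.] [ 0.702 -0.128  0.003]
hasp_knob 0.43 [346. 231.] [ 0.501 -0.209  0.06 ]
hasp_knob 0.38 [372. 226.] [ 0.507 -0.294  0.059]
scoop 0.87 [310. 183.] [ 0.693 -0.126 -0.   ]
scoop_handle 0.6 [313. 186.] [ 0.677 -0.133  0.012]
scoop_lip 0.56 [313. 184.] [ 0.683 -0.134  0.014]
dish 0.83 [291. 244.] [ 0.489 -0.033  0.007]
mug 0.68 [159. 280.] [0.425 0.405 0.003]
candle 0.7 [173. 229.] [0.58  0.343 0.036]
candle 0.18 [374. 224.] [ 0.514 -0.303  0.053]
```

```bash
python3 - <<'E'
import cv2
a=cv2.imread("pics/scene0.png")[120:400,120:440];cv2.imwrite("pics/scene0c.png",cv2.resize(a,None,fx=2.1,fy=2.1,interpolation=cv2.INTER_CUBIC)[:600])
a=cv2.imread("pics/top0.png")[120:320,120:440];cv2.imwrite("pics/top0c.png",cv2.resize(a,None,fx=2.5,fy=2.5,interpolation=cv2.INTER_CUBIC))
E
```

```text
(no output)
```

View pics/scene0c.png

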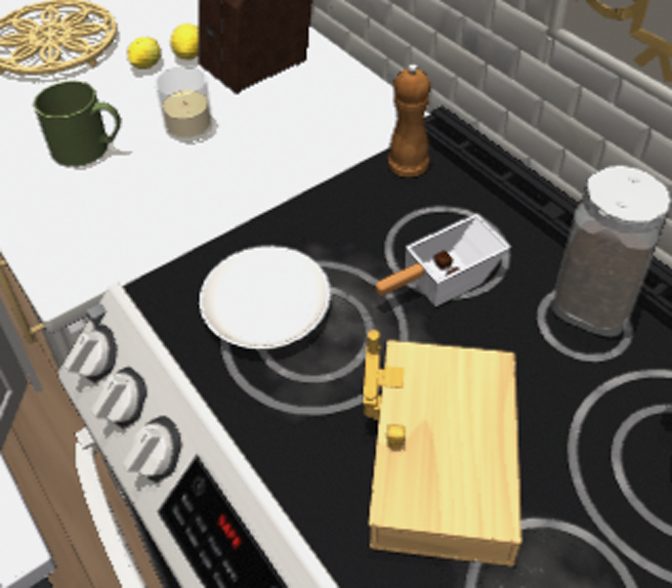

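View pics/top0c.png

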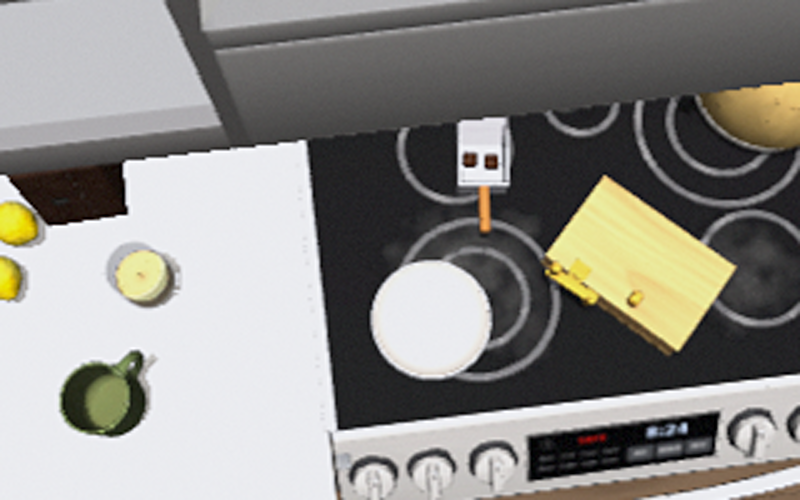

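The scene view shows the dish at (245,261), the scoop near (334,244) with two chocolates, the shut caddy near (331,334), and the mill, mug and candle away from the work. The top view shows a cupboard or hood over the back. Next I fit precise poses from the point clouds.

```bash
cat >> h.py <<'E'
def both():
    cs={};
    for n in("scene","top"):
        c=read_camera(n);cs[n]=(c,cloud(c))
    return cs
def rect(P):
    (cx,cy),(w,h),a=cv2.minAreaRect((P[:,:2]*1000).astype(np.float32));return np.round([cx,cy,w,h,a],1)
E
python3 - <<'E'
from h import *
cs=both()
for n,(c,W) in cs.items():
    hsv=cv2.cvtColor(c["img"],cv2.COLOR_RGB2HSV);x,y,z=W[...,0],W[...,1],W[...,2]
    reg=(x>.35)&(x<.72)&(y<-.15)&(y>-.48)
    lid=reg&(z>.045)&(z<.062)
    m=lid.astype(np.uint8);m=cv2.morphologyEx(m,cv2.MORPH_OPEN,np.ones((5,5)))
    print(n,"lid",rect(W[m>0]),np.nanmedian(z[m>0]))
    P=W[reg&(z>.064)];P=P[np.argsort(P[:,0])]
    lab,cl=cv2.connectedComponents((reg&(z>.062)).astype(np.uint8))
    for i in range(1,lab):
        Q=W[cl==i]
        if len(Q)>3: print("  high",len(Q),Q.mean(0).round(3),Q.min(0).round(3),Q.max(0).round(3))
    # dish
    d=(abs(x-.485)<.14)&(abs(y+.03)<.14)&(hsv[...,1]<60)&(hsv[...,2]>150)&(z>-.01)&(z<.05)
    m=cv2.morphologyEx(d.astype(np.uint8),cv2.MORPH_OPEN,np.ones((3,3)));print("  dish",rect(W[m>0]),cv2.minEnclosingCircle((W[m>0][:,:2]*1000).astype(np.float32)))
    r=d&(z>.018);print("  rim",rect(W[r]),r.sum())
    # scoop
    s=(x>.55)&(x<.85)&(y>-.22)&(y<-.03)&(z>.015)&(z<.07)
    Q=W[s];print("  scoop",len(Q),rect(Q))
    hd=(x>.5)&(x<.8)&(y>-.22)&(y<-.03)&(z>.015)&(z<.07)&(hsv[...,1]>120)&(hsv[...,0]<20)&(hsv[...,2]>120)
    Q=W[hd];print("  handle",len(Q),rect(Q),np.median(Q[:,2]),Q.mean(0))
    rm=(x>.6)&(x<.85)&(y>-.22)&(y<-.03)&(z>.038)&(z<.055)&~hd;Q=W[rm];print("  rim",len(Q),rect(Q))
    # overhang
    o=(abs(y)<.5)&(z>.25)&(x>.3);Q=W[o]
    if len(Q):print("  over",len(Q),np.nanmin(Q,0).round(3),np.nanmax(Q,0).round(3), [ (b,np.round(np.nanmin(Q[abs(Q[:,1]-b)<.05][:,0]),3)) for b in(-.3,-.1,.1) if (abs(Q[:,1]-b)<.05).any()])
    o=(x<.95)&(x>.6)&(abs(y)<.45)&(z>.06);lab,cl,st,ce=cv2.connectedComponentsWithStats(o.astype(np.uint8))
    for i in range(1,lab):
        Q=W[cl==i]
        if len(Q)>40: print("  obst",len(Q),Q.min(0).round(3),Q.max(0).round(3))
E
```

```text
scene lid [ 505.5 -304.1  206.7  152.8   46.4] 0.05295381838432889
  high 53 [ 0.508 -0.197  0.081] [ 0.503 -0.202  0.063] [ 0.514 -0.19   0.09 ]
  high 849 [ 0.7   -0.457  0.108] [ 0.662 -0.48   0.062] [ 0.72  -0.409  0.154]
  high 19 [ 0.472 -0.238  0.064] [ 0.467 -0.245  0.062] [ 0.481 -0.232  0.066]
  high 78 [ 0.46  -0.291  0.075] [ 0.452 -0.298  0.062] [ 0.469 -0.281  0.082]
  dish [481.6 -29.3 171.6 152.4  38.4] ((482.7396545410156, -25.399499893188477), 89.83667755126953)
  rim [474.6 -35.4 154.1 152.4  82.9] 386
  scoop 1249 [ 699.  -125.6  317.8  150.9    7. ]
  handle 115 [ 564.2 -147.9  150.    40.4   28.2] 0.043243573955618064 [ 0.60342598 -0.12703533  0.04368203]
  rim 366 [ 677.4 -131.8   68.6  139.9   82.7]
  over 47164 [ 0.557 -0.5    0.25 ] [0.898 0.5   0.604] [(-0.3, np.float64(0.884)), (-0.1, np.float64(0.881)), (0.1, np.float64(0.557))]
  obst 65573 [ 0.6  -0.45  0.06] [0.898 0.45  0.604]
  obst 51 [0.6   0.304 0.062] [0.61  0.356 0.086]
  obst 553 [ 0.691 -0.45   0.06 ] [ 0.748 -0.406  0.171]
top lid [ 510.9 -304.7  204.   144.3   46.2] 0.054828339707147844
  hi
[... 409 characters left out ...]
 8.2 154.7 250.1  14.9] ((442.186279296875, 4.223902225494385), 133.47227478027344)
  rim [477.6 -32.9 152.6 151.6  83. ] 360
  scoop 440 [ 644.  -125.6  188.2  187.6   90. ]
  handle 67 [ 571.9 -141.3  136.4   42.7   24.6] 0.04559077406331591 [ 0.60611255 -0.12202369  0.04551073]
  rim 104 [ 669.  -128.5   67.2  133.4   84.3]
  over 94588 [ 0.396 -0.24   0.518] [0.834 0.5   1.122] [(-0.1, np.float64(0.399)), (0.1, np.float64(0.399))]
  obst 18048 [0.6   0.157 0.757] [0.834 0.44  0.765]
  obst 6301 [0.6   0.157 0.534] [0.71  0.45  0.543]
  obst 57 [ 0.69  -0.45   0.061] [ 0.722 -0.437  0.103]
  obst 482 [0.673 0.354 0.061] [0.723 0.45  0.151]
  obst 47 [0.601 0.308 0.06 ] [0.611 0.357 0.089]
```

```bash
cat >> h.py <<'E'
def pose2(x,y,yaw):
    a=np.radians(yaw);M=np.eye(4);M[:2,:2]=[[np.cos(a),-np.sin(a)],[np.sin(a),np.cos(a)]];M[:2,3]=[x,y];return M
def tf(M,p): return (M[:3,:3]@np.array(p,float).T).T+M[:3,3]
def lines(im,c,M,segs,col,s):
    for seg in segs:
        q=[np.array(proj(c,tf(M,p)))*s for p in seg]
        for a,b in zip(q[:-1],q[1:]): cv2.line(im,tuple(np.int32(a*8)),tuple(np.int32(b*8)),col,1,cv2.LINE_AA,3)
def box(x0,x1,y0,y1,z): return [[x0,y0,z],[x1,y0,z],[x1,y1,z],[x0,y1,z],[x0,y0,z]]
SC=[box(-.035,.035,-.033,.033,0),[[-.035,-.033,.045],[.07,-.033,.045],[.07,.033,.045],[-.035,.033,.045],[-.035,-.033,.045]],box(-.098,-.034,-.007,.007,.045)]
CA=[box(-.067,.067,-.101,.101,0),box(-.069,.067,-.101,.101,.0535),box(-.06,-.042,-.027,-.013,.0795),[[-.08,.025,.0605],[-.08,.081,.0605],[-.08,.081,.0885]]]
t=np.linspace(0,2*np.pi,40);DI=[np.stack([.078*np.cos(t),.078*np.sin(t),0*t+.024],1)]
def over(fn,cs,items,crop,s):
    for n,(c,W) in cs.items():
        im=cv2.resize(cv2.cvtColor(c["img"],cv2.COLOR_RGB2BGR),None,fx=s,fy=s,interpolation=cv2.INTER_CUBIC)
        for M,segs,col in items: lines(im,c,M,segs,col,s)
        u0,u1,v0,v1=[int(k*s) for k in crop[n]];cv2.imwrite(f"pics/{fn}_{n}.png",im[v0:v1,u0:u1])
E
python3 - <<'E'
from h import *
cs=both()
over("ov1",cs,[(pose2(.511,-.310,-43.8),CA,(0,0,255)),(pose2(.476,-.034,0),DI,(255,0,0)),(pose2(.67,-.127,-6),SC,(0,200,0))],dict(scene=(200,400,210,400),top=(255,435,150,290)),3.1)
c,W=cs["top"];x,y,z=W[...,0],W[...,1],W[...,2]
for a in np.arange(.35,1.2,.05):
    m=(abs(y+.2)<.25)&(z>a)&(z<a+.05)
    if m.sum()>20: print("z",round(a,2),m.sum(),np.nanmin(x[m]).round(3),np.nanmax(x[m]).round(3),np.nanmin(y[m]).round(3))
E
```

```text
z 0.35 78 0.043 0.049 -0.076
z 0.6 170 0.079 0.122 -0.394
z 0.65 1285 0.083 0.118 -0.373
z 0.95 3822 0.4 0.401 -0.24
z 1.0 8249 0.396 0.402 -0.217
z 1.05 25814 0.399 0.479 -0.181
z 1.1 12264 0.43 0.474 -0.159
```

```bash
python3 -c "
import cv2,glob
for f in glob.glob('pics/ov1_*'): print(f,cv2.imread(f).shape)"
```

```text
pics/ov1_scene.png (589, 620, 3)
pics/ov1_top.png (434, 558, 3)
```

View pics/ov1_scene.png

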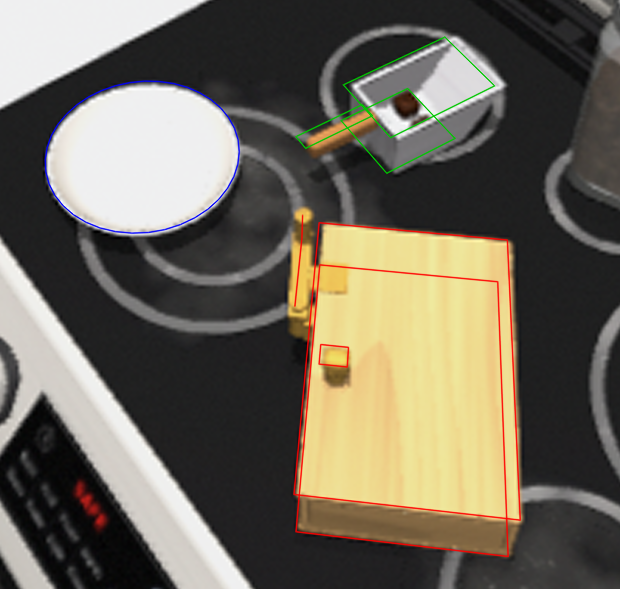

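View pics/ov1_top.png

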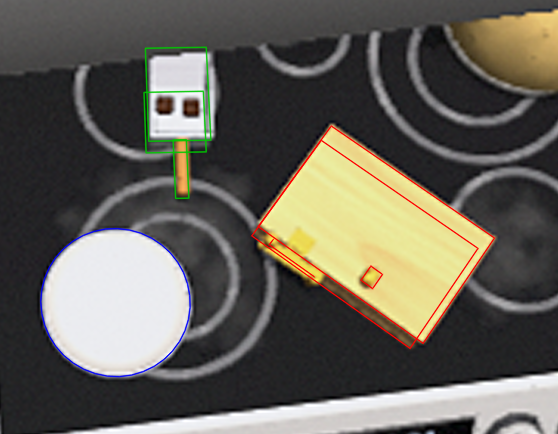

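```bash
cat >> h.py <<'E'
CM=pose2(.511,-.310,-43.8)
def down(yaw,pitch=0): # tool pointing down w/ yaw; pitch: rotation about tool y
    return R.from_euler('xyz',[180,0,yaw],degrees=True)*R.from_rotvec([0,pitch,0],degrees=True)
def row(p,Rt,o=None):
    o=o or get_obs();R0=R.from_euler('xyz',o["tool_rot"],degrees=True)
    d=R0.inv().apply(np.array(p)-np.array(o["tool_pos"]));r=(R0.inv()*Rt).as_rotvec(degrees=True)
    return [*np.round(d,4).tolist(),*np.round(r,1).tolist()]
E
python3 - <<'E'
from h import *
p=tf(CM,[-.08,.081,0]);print(p)
print(row([p[0],p[1],.13],down(46.2)))
E
```

```text
[ 0.50932278 -0.19616597  0.        ]
[0.4494, -0.3403, 0.0926, 0.0, 0.0, -32.7]
```

Request:
{"name": "arm_command", "arguments": {
  "targets": [
    [[0.45,-0.34,0.02,0,0,-32.7,0.2],[0.45,-0.34,0.02,0,0,-32.7,0.2],[0.45,-0.34,0.02,0,0,-32.7,0.2],[0.45,-0.34,0.02,0,0,-32.7,0.2],[0.45,-0.34,0.02,0,0,-32.7,0.2],[0.45,-0.34,0.02,0,0,-32.7,0.2],[0.45,-0.34,0.02,0,0,-32.7,0.2],[0.45,-0.34,0.02,0,0,-32.7,0.2],[0.45,-0.34,0.02,0,0,-32.7,0.2],[0.45,-0.34,0.02,0,0,-32.7,0.2]]
  ]
}}

```text
time_s: 2.4
tool_pos: [0.4701, -0.2444, 0.2052]
tool_rot: [179.9, 0.0, 46.2]
force: [0.3, -0.7, -0.0]
grip_width: 0.035
```

Request:
{"name": "arm_command", "arguments": {
  "targets": [
    [[0,0,0,0,0,0,0.2]]
  ]
}}

```text
time_s: 2.5
tool_pos: [0.4739, -0.2379, 0.2053]
tool_rot: [180.0, -0.3, 46.9]
force: [-0.8, 0.2, -0.5]
grip_width: 0.035
```

```bash
python3 - <<'E'
from h import *
o=get_obs();print(np.round(o["qpos"],1),o["tool_pos"],o["tool_rot"])
p=tf(CM,[-.08,.081,0])
print(row([p[0],p[1],.11],down(46.2)))
E
```

```text
[ 51.3   5.9 -29.1 100.7   2.7  74.  -21.4] [ 0.47387817 -0.23786371  0.20530382] [179.98779022  -0.2533169   46.93241111]
[0.0542, -0.0026, 0.0955, 0.0, -0.3, 0.7]
```

Request:
{"name": "arm_command", "arguments": {
  "targets": [
    [[0.054,-0.0025,0.04,0,0,0.7,0.2],[0.054,-0.0025,0.095,0,0,0.7,0.2],[0.054,-0.0025,0.095,0,0,0.7,0.2],[0.054,-0.0025,0.095,0,0,0.7,0.2]]
  ]
}}

```text
time_s: 2.9
tool_pos: [0.5027, -0.2038, 0.1068]
tool_rot: [-179.7, 0.1, 45.6]
force: [-0.2, 1.0, 1.0]
grip_width: 0.0351
```

```bash
python3 - <<'E'
from h import *
p=tf(CM,[-.08,.081,0])
print(row([p[0],p[1],.066],down(46.2)))
cs=both()
over("hk",cs,[(CM,CA,(0,0,255))],dict(scene=(230,380,230,370),top=(300,400,180,280)),4)
E
```

```text
[0.0101, -0.0004, 0.0408, -0.3, 0.1, -0.6]
```

View pics/hk_scene.png

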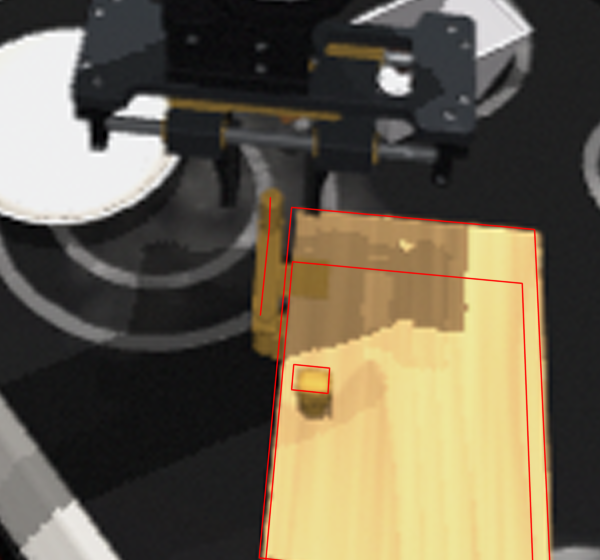

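The fingertips at (230,200) and (315,205) in the crop straddle the hasp knob at (272,195), so I can go down.

Request:
{"name": "arm_command", "arguments": {
  "targets": [
    [[0.009,0,0.02,0,0,0,0.2],[0.009,0,0.041,0,0,0,0.2],[0.009,0,0.041,0,0,0,0.2],[0.009,0,0.041,0,0,0,1],[0.009,0,0.041,0,0,0,1],[0.009,0,0.041,0,0,0,1],[0.009,0,0.041,0,0,0,1],[0.009,0,0.041,0,0,0,1]]
  ],
  "newtons": 8
}}

```text
time_s: 3.8
tool_pos: [0.5109, -0.1984, 0.0698]
tool_rot: [-180.0, 0.0, 45.5]
force: [-2.4, 1.9, 5.7]
grip_width: 0.0125
```

```bash
python3 - <<'E'
from h import *
o=get_obs();R0=R.from_euler('xyz',o["tool_rot"],degrees=True)
def P(a): return tf(CM,[-.08-.056*np.sin(a),.025+.056*np.cos(a),0])
print(o["tool_pos"],P(0))
for a in np.arange(.1,1.35,.1):
    d=P(a)-P(0);print(round(a,1),R0.inv().apply([d[0],d[1],0]).round(3))
E
```

```text
[ 0.51089897 -0.19842365  0.06979598] [ 0.50932278 -0.19616597  0.        ]
0.1 [-0.    -0.006  0.   ]
0.2 [-0.001 -0.011  0.   ]
0.3 [-0.003 -0.017  0.   ]
0.4 [-0.005 -0.022  0.   ]
0.5 [-0.007 -0.027  0.   ]
0.6 [-0.01  -0.032  0.   ]
0.7 [-0.014 -0.036  0.   ]
0.8 [-0.017 -0.04   0.   ]
0.9 [-0.022 -0.044  0.   ]
1.0 [-0.026 -0.047  0.   ]
1.1 [-0.031 -0.05   0.   ]
1.2 [-0.036 -0.052  0.   ]
1.3 [-0.042 -0.053  0.   ]
```

Request:
{"name": "arm_command", "arguments": {
  "targets": [
    [[0,-0.006,0,0,0,0,1],[-0.003,-0.017,0,0,0,0,1],[-0.007,-0.027,0,0,0,0,1],[-0.014,-0.036,0,0,0,0,1],[-0.022,-0.044,0,0,0,0,1],[-0.031,-0.05,0,0,0,0,1],[-0.042,-0.053,0,0,0,0,1],[-0.048,-0.054,0,0,0,0,1],[-0.048,-0.054,0,0,0,0,1],[-0.048,-0.054,0,0,0,0,1]]
  ]
}}

```text
time_s: 4.8
tool_pos: [0.4365, -0.195, 0.0687]
tool_rot: [-179.8, 0.1, 45.4]
force: [-2.7, 2.9, 9.6]
grip_width: 0.0126
```

Request:
{"name": "arm_command", "arguments": {
  "targets": [
    [[0,0,0,0,0,0,0.3],[0,0,0,0,0,0,0.3],[0,0,0,0,0,0,0.3],[0,0,-0.04,0,0,0,0.3],[0,0,-0.07,0,0,0,0.3],[0,0,-0.07,0,0,0,0.3]]
  ]
}}

```text
time_s: 5.4
tool_pos: [0.4411, -0.1965, 0.1425]
tool_rot: [179.6, -0.1, 45.5]
force: [0.1, 0.7, 0.5]
grip_width: 0.0301
```

```bash
python3 - <<'E'
from h import *
o=get_obs();print(o["tool_pos"],o["force"])
cs=both()
over("hs",cs,[(CM,CA,(0,0,255))],dict(scene=(200,380,200,370),top=(300,400,180,280)),3.5)
p=tf(CM,[-.051,-.02,0]);print(p)
E
```

```text
[ 0.44113664 -0.19645461  0.14247894] [0.07705167 0.68354698 0.49709072]
[ 0.46034736 -0.2891359   0.        ]
```

View pics/hs_scene.png

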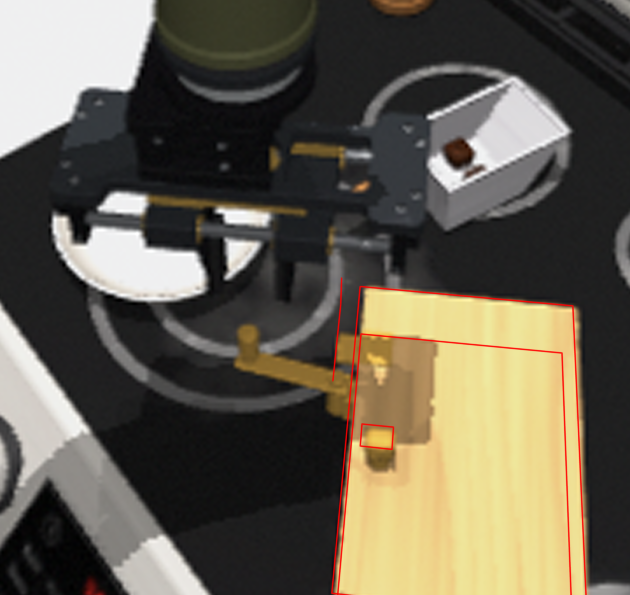

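```bash
cat >> h.py <<'E'
def knob(th): return tf(CM,[.067-.118*np.cos(th)+.0265*np.sin(th),-.02,.045+.118*np.sin(th)+.0265*np.cos(th)])
def lidpose(th,t,off=.011,yaw=136.2):
    Rt=down(yaw,t);return knob(th)+Rt.apply([0,0,off]),Rt
E
python3 - <<'E'
from h import *
o=get_obs()
p,Rt=lidpose(0,-25,-.06);print(p,row(p,Rt))
E
```

```text
[ 0.44204562 -0.27158516  0.12587847] [-0.0518, 0.0558, 0.013, -19.8, -19.5, -89.1]
```

Request:
{"name": "arm_command", "arguments": {
  "targets": [
    [[-0.052,0.056,-0.06,-19.8,-19.5,-89.1,0.2],[-0.052,0.056,-0.06,-19.8,-19.5,-89.1,0.2],[-0.052,0.056,-0.06,-19.8,-19.5,-89.1,0.2],[-0.052,0.056,-0.06,-19.8,-19.5,-89.1,0.2],[-0.052,0.056,-0.06,-19.8,-19.5,-89.1,0.2],[-0.052,0.056,-0.06,-19.8,-19.5,-89.1,0.2],[-0.052,0.056,-0.06,-19.8,-19.5,-89.1,0.2],[-0.052,0.056,-0.06,-19.8,-19.5,-89.1,0.2],[-0.052,0.056,-0.06,-19.8,-19.5,-89.1,0.2],[-0.052,0.056,-0.06,-19.8,-19.5,-89.1,0.2]]
  ]
}}

```text
time_s: 6.5
tool_pos: [0.4411, -0.271, 0.1965]
tool_rot: [178.5, 23.3, 128.9]
force: [-0.1, 0.7, 1.0]
grip_width: 0.0348
```

Request:
{"name": "arm_command", "arguments": {
  "targets": [
    [[0,0,0,0,0,0,0.2],[0,0,0,0,0,0,0.2]]
  ]
}}

```text
time_s: 6.7
tool_pos: [0.4416, -0.2713, 0.1975]
tool_rot: [178.3, 23.2, 128.3]
force: [0.3, -0.5, 0.2]
grip_width: 0.0349
```

```bash
python3 - <<'E'
from h import *
o=get_obs();print(o["tool_pos"],o["tool_rot"],np.round(o["qpos"],1),down(136.2,-25).as_euler('xyz',degrees=True))
p,Rt=lidpose(0,-25,-.06);print(p,row(p,Rt))
E
```

```text
[ 0.44158367 -0.27128878  0.19754811] [178.34535263  23.22087399 128.25898103] [ 49.3 -13.1 -24.1 121.4   4.6  49.1  60.9] [180.   25.  136.2]
[ 0.44204562 -0.27158516  0.12587847] [0.0278, -0.0017, 0.066, -1.6, -1.7, -7.3]
```

Request:
{"name": "arm_command", "arguments": {
  "targets": [
    [[0.014,-0.001,0.033,-1.6,-1.7,-7.3,0.2],[0.028,-0.0015,0.066,-1.6,-1.7,-7.3,0.2],[0.028,-0.0015,0.066,-1.6,-1.7,-7.3,0.2],[0.028,-0.0015,0.066,-1.6,-1.7,-7.3,0.2]]
  ]
}}

```text
time_s: 7.1
tool_pos: [0.4433, -0.2716, 0.1271]
tool_rot: [-180.0, 25.1, 136.4]
force: [0.1, -0.1, 0.8]
grip_width: 0.0347
```

```bash
python3 - <<'E'
from h import *
o=get_obs();print(o["tool_pos"],o["tool_rot"],np.round(o["qpos"],1))
p,Rt=lidpose(0,-25);print(p,row(p,Rt))
cs=both()
over("lk",cs,[(CM,CA,(0,0,255))],dict(scene=(200,380,200,370),top=(300,400,180,280)),3.5)
E
```

```text
[ 0.44331688 -0.27161856  0.12710519] [-179.99990154   25.08461309  136.36924256] [ 48.7  -9.8 -24.3 128.2   7.   37.2  65.6]
[ 0.46370268 -0.29235354  0.06153061] [0.0015, -0.0009, 0.0717, 0.1, 0.1, 0.2]
```

View pics/lk_scene.png

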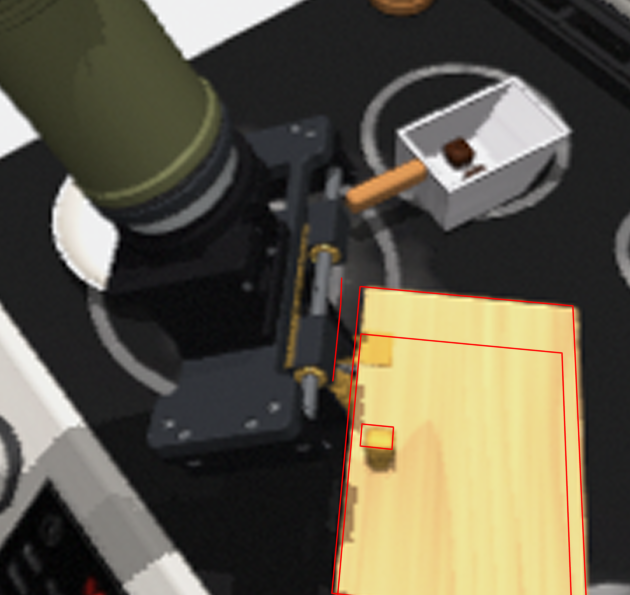

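The gripper, tilted 25 degrees, is lined up on the lid knob at about (378,438) in the crop. I go forward along the tool axis and grip it.

Request:
{"name": "arm_command", "arguments": {
  "targets": [
    [[0.001,-0.001,0.025,0,0,0,0.2],[0.001,-0.001,0.05,0,0,0,0.2],[0.0015,-0.001,0.072,0,0,0,0.2],[0.0015,-0.001,0.072,0,0,0,0.2],[0.0015,-0.001,0.072,0,0,0,0.2]]
  ]
}}

```text
time_s: 7.7
tool_pos: [0.4643, -0.2931, 0.0628]
tool_rot: [-180.0, 25.2, 136.4]
force: [-0.7, -0.5, -0.2]
grip_width: 0.0348
```

Request:
{"name": "arm_command", "arguments": {
  "targets": [
    [[0,0,0,0,0,0,1],[0,0,0,0,0,0,1],[0,0,0,0,0,0,1],[0,0,0,0,0,0,1]]
  ],
  "newtons": 25
}}

```text
time_s: 8.1
tool_pos: [0.4654, -0.2914, 0.0625]
tool_rot: [179.9, 25.3, 136.5]
force: [2.4, 4.6, 1.4]
grip_width: 0.0137
```

```bash
python3 - <<'E'
from h import *
o=get_obs();print(o["tool_pos"],o["tool_rot"],np.round(o["qpos"],1),o["force"])
R0=down(136.2,-25);p0,_=lidpose(0,-25)
for d in range(0,60,6):
    p,Rt=lidpose(np.radians(d),-25+d)
    print(d,R0.inv().apply(p-p0).round(4),(R0.inv()*Rt).as_rotvec(degrees=True).round(1))
E
```

```text
[ 0.4653736  -0.29144419  0.06254809] [179.90180268  25.32585129 136.49636028] [ 50.2   0.2 -26.2 128.6  17.6  28.3  56.6] [2.35265006 4.64131239 1.44443121]
0 [0. 0. 0.] [0. 0. 0.]
6 [-0.0071  0.     -0.0097] [0. 6. 0.]
12 [-0.0152 -0.     -0.0185] [ 0. 12.  0.]
18 [-0.0241  0.     -0.0265] [ 0. 18.  0.]
24 [-0.0339  0.     -0.0335] [ 0. 24.  0.]
30 [-0.0443  0.     -0.0394] [ 0. 30.  0.]
36 [-0.0552 -0.     -0.0443] [-0. 36.  0.]
42 [-0.0667 -0.     -0.0479] [ 0. 42.  0.]
48 [-0.0784  0.     -0.0503] [-0. 48.  0.]
54 [-0.0903  0.     -0.0515] [-0. 54.  0.]
```

Request:
{"name": "arm_command", "arguments": {
  "targets": [
    [[-0.007,0,-0.0095,0,6,0,1],[-0.015,0,-0.0185,0,12,0,1],[-0.024,0,-0.0265,0,18,0,1],[-0.034,0,-0.0335,0,24,0,1],[-0.044,0,-0.0395,0,30,0,1],[-0.055,0,-0.0445,0,36,0,1],[-0.067,0,-0.048,0,42,0,1],[-0.078,0,-0.0505,0,48,0,1],[-0.09,0,-0.0515,0,54,0,1],[-0.09,0,-0.0515,0,54,0,1]]
  ]
}}

```text
time_s: 9.1
tool_pos: [0.5072, -0.3324, 0.1447]
tool_rot: [179.8, -29.5, 136.5]
force: [-2.3, 3.7, 3.7]
grip_width: 0.0136
```

```bash
python3 - <<'E'
from h import *
o=get_obs();print(o["tool_pos"],o["tool_rot"],np.round(o["qpos"],1),o["force"],o["grip_width"])
th=np.radians(54);print(lidpose(th,29)[0])
R0=R.from_euler('xyz',o["tool_rot"],degrees=True);p0,_=lidpose(th,29)
for d in range(54,92,6):
    t=29+min(d-54,8);p,Rt=lidpose(np.radians(d),t)
    print(d,R0.inv().apply(p-p0).round(4),t-29)
E
```

```text
[ 0.50721206 -0.33237682  0.14467452] [179.83484418 -29.53149532 136.49272194] [ 46.5  40.7 -21.6  67.1   5.5 102.8  72.6] [-2.27790501  3.74936093  3.72087041] 0.013556522387893295
[ 0.50707945 -0.33395036  0.1464195 ]
54 [0. 0. 0.] 0
60 [-0.007  -0.     -0.0097] 6
66 [-0.0158 -0.0001 -0.0185] 8
72 [-0.0257 -0.0001 -0.0263] 8
78 [-0.0365 -0.0002 -0.033 ] 8
84 [-0.0479 -0.0002 -0.0385] 8
90 [-0.0598 -0.0003 -0.0428] 8
```

Request:
{"name": "arm_command", "arguments": {
  "targets": [
    [[-0.007,0,-0.0095,0,6,0,1],[-0.016,0,-0.0185,0,8,0,1],[-0.026,0,-0.0265,0,8,0,1],[-0.0365,0,-0.033,0,8,0,1],[-0.048,0,-0.0385,0,8,0,1],[-0.06,0,-0.043,0,8,0,1],[-0.06,0,-0.043,0,8,0,1],[-0.06,0,-0.043,0,8,0,1]]
  ]
}}

```text
time_s: 9.9
tool_pos: [0.5566, -0.3806, 0.1536]
tool_rot: [179.9, -36.0, 136.5]
force: [2.5, -1.8, 8.7]
grip_width: 0.0137
```

Request:
{"name": "arm_command", "arguments": {
  "targets": [
    [[0,0,0,0,0,0,0.2],[0,0,0,0,0,0,0.2],[0,0,0,0,0,0,0.2],[0,0,-0.05,0,0,0,0.2],[0,0,-0.1,0,0,0,0.2],[0,0,-0.1,0,0,0,0.2]]
  ]
}}

```text
time_s: 10.5
tool_pos: [0.595, -0.4191, 0.2694]
tool_rot: [175.4, -22.0, 136.4]
force: [3.1, 1.6, -1.1]
grip_width: 0.0342
```

```bash
python3 - <<'E'
from h import *
o=get_obs();print(o["tool_pos"],o["tool_rot"],np.round(o["qpos"],1),o["force"],o["grip_width"])
cs=both()
over("lo",cs,[(CM,CA,(0,0,255))],dict(scene=(200,400,180,370),top=(280,460,140,290)),3.1)
E
```

```text
[ 0.59497998 -0.41908311  0.26938708] [175.36976311 -21.95106214 136.35356754] [ 46.5  50.6 -29.5  35.1  11.7 117.5  72. ] [ 3.12349709  1.63700815 -1.08040344] 0.03424299363389692
```

View pics/lo_scene.png

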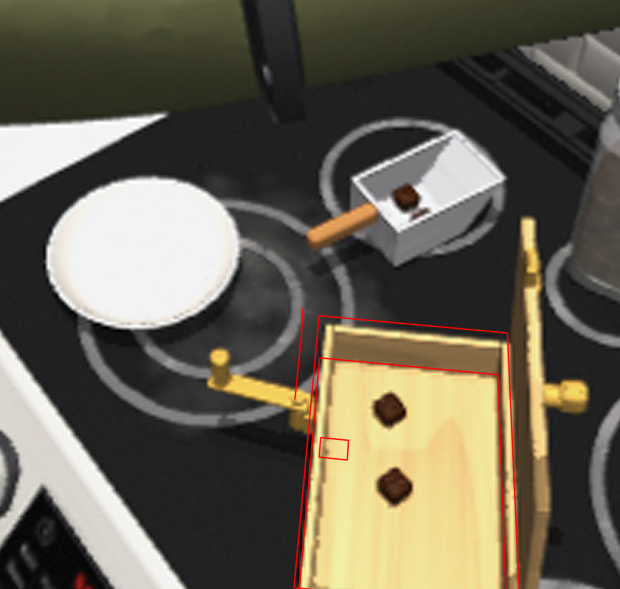

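View pics/lo_top.png

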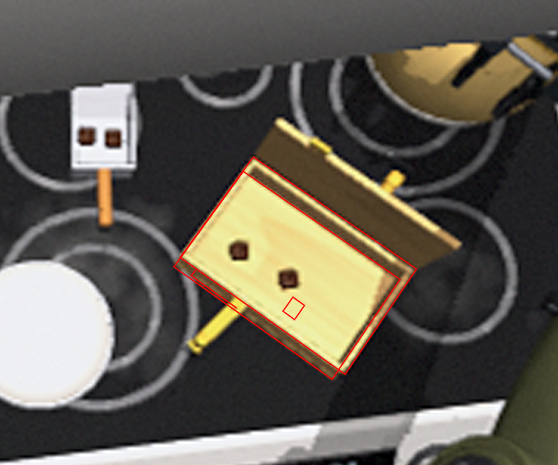

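The lid stands at about 88 degrees. Two chocolates lie in the caddy, at scene-crop (388,409) and (395,486). The third place is empty, and the top view agrees. Next I measure them and the scoop.

```bash
cat >> h.py <<'E'
def chocs(cs,show=True):
    out=[]
    for n,(c,W) in cs.items():
        hsv=cv2.cvtColor(c["img"],cv2.COLOR_RGB2HSV);x,y,z=W[...,0],W[...,1],W[...,2]
        inv=np.linalg.inv(CM);L=W@inv[:3,:3].T+inv[:3,3]
        ins=(abs(L[...,0])<.06)&(abs(L[...,1])<.094)&(z>-.005)&(z<.05)
        m=(ins&(hsv[...,2]<95)).astype(np.uint8)
        lab,cl,st,ce=cv2.connectedComponentsWithStats(m)
        for i in range(1,lab):
            if st[i,4]>15:
                Q=W[cl==i];top=Q[Q[:,2]>np.nanpercentile(Q[:,2],60)-.003]
                l=tf(inv,np.nanmean(top,0));print(n,st[i,4],"world",np.nanmean(top,0).round(4),"caddy",l.round(4),"rect",rect(top),"px",ce[i].round(1))
E
python3 - <<'E'
from h import *
cs=both();chocs(cs)
for n in cs:
  for d in search_frame("choc_1",n):print(n,d)
im=cs["top"][0]["img"][...,::-1];cv2.imwrite("pics/tc.png",cv2.resize(im[180:260,330:430],None,fx=7,fy=7,interpolation=cv2.INTER_CUBIC))
E
```

```text
scene 72 world [ 0.537  -0.2621  0.019 ] caddy [-0.0144  0.0525  0.019 ] rect [ 537.  -261.5   18.8   17.7   81.5] px [325.2 311.6]
scene 84 world [ 0.5005 -0.3083  0.0191] caddy [-0.0088 -0.006   0.0191] rect [ 499.9 -307.9   17.6   19.1   86.6] px [326.8 336.6]
top 26 world [ 0.5386 -0.257   0.0214] caddy [-0.0168  0.0574  0.0214] rect [ 538.9 -257.8   15.4   17.8    9.6] px [356.7 220.7]
top 24 world [ 0.5011 -0.3035  0.0209] caddy [-0.0116 -0.0021  0.0209] rect [ 500.6 -304.    16.1   14.2   83.2] px [372.5 229.9]
scene {'position': [331.3, 243.8], 'conf': 0.59}
scene {'position': [326.2, 313.5], 'conf': 0.56}
scene {'position': [323.0, 335.5], 'conf': 0.5}
```

View pics/tc.png

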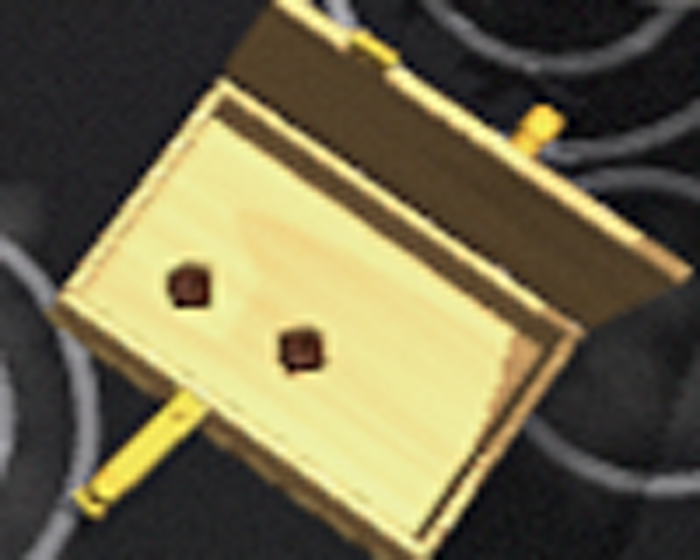

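```bash
python3 - <<'E'
from h import *
print(row([.538,-.2595,.20],down(111.2)))
cs=both()
over("sc",cs,[(pose2(.668,-.131,-4),SC,(0,200,0))],dict(scene=(290,380,210,280),top=(280,350,150,230)),6)
E
```

```text
[0.1157, 0.071, 0.1289, -0.4, -22.4, 23.5]
```

View pics/sc_scene.png

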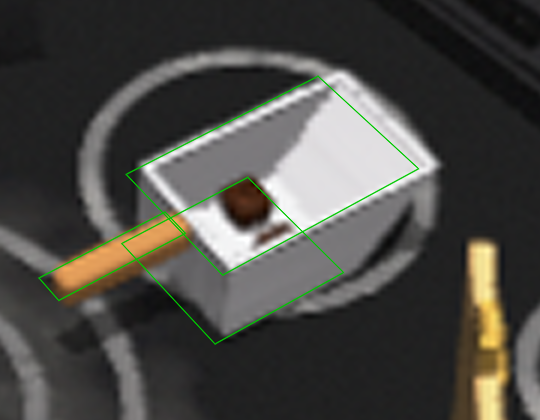

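View pics/sc_top.png

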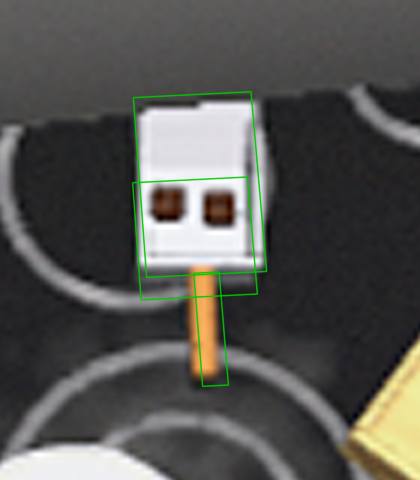

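Request:
{"name": "arm_command", "arguments": {
  "targets": [
    [[0.05,0.03,0.05,0,-22.4,23.5,0.13],[0.116,0.071,0.129,0,-22.4,23.5,0.13],[0.116,0.071,0.129,0,-22.4,23.5,0.13],[0.116,0.071,0.129,0,-22.4,23.5,0.13],[0.116,0.071,0.129,0,-22.4,23.5,0.13],[0.116,0.071,0.129,0,-22.4,23.5,0.13]]
  ]
}}

```text
time_s: 11.5
tool_pos: [0.5332, -0.2499, 0.1963]
tool_rot: [-179.3, -0.3, 111.8]
force: [0.4, -0.5, 1.0]
grip_width: 0.038
```

```bash
python3 - <<'E'
from h import *
o=get_obs();print(o["tool_pos"],o["tool_rot"],np.round(o["qpos"],1))
print(row([.538,-.2595,.10],down(111.2)))
cs=both()
over("sd",cs,[(pose2(.673,-.1285,-6.5),SC,(0,200,0))],dict(scene=(290,380,210,280),top=(280,350,150,230)),6)
E
```

```text
[ 0.53318286 -0.24987357  0.19629678] [-179.28142725   -0.26921293  111.76921762] [ 49.5  14.9 -32.   92.7   8.4  75.5  37.9]
[-0.0112, 0.0021, 0.0962, -0.7, -0.3, 0.6]
```

View pics/sd_scene.png

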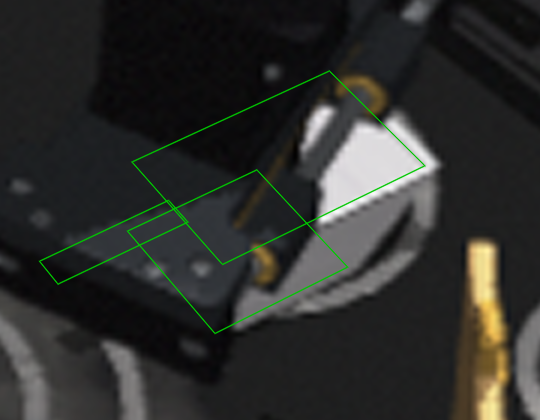

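View pics/sd_top.png

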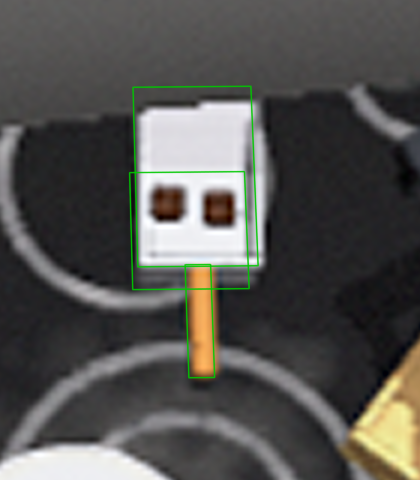

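Request:
{"name": "arm_command", "arguments": {
  "targets": [
    [[-0.011,0.002,0.05,0,0,0.6,0.13],[-0.011,0.002,0.096,0,0,0.6,0.13],[-0.011,0.002,0.13,0,0,0.6,0.13],[-0.011,0.002,0.13,0,0,0.6,0.13]]
  ]
}}

```text
time_s: 12.0
tool_pos: [0.5406, -0.2699, 0.0655]
tool_rot: [-179.4, -0.3, 110.5]
force: [-1.0, 0.2, -0.9]
grip_width: 0.038
```

```bash
python3 - <<'E'
from h import *
o=get_obs();print(o["tool_pos"],o["tool_rot"])
print(row([.538,-.2595,.010],down(111.2)))
cs=both();c=cs["scene"][0]["img"][...,::-1];cv2.imwrite("pics/ca.png",cv2.resize(c[250:370,270:400],None,fx=5,fy=5,interpolation=cv2.INTER_CUBIC)[:600])
E
```

```text
[ 0.54056641 -0.26994238  0.06551068] [-179.4036143    -0.30020315  110.5425552 ]
[0.0104, 0.0018, 0.0555, -0.6, -0.3, -0.7]
```

View pics/ca.png

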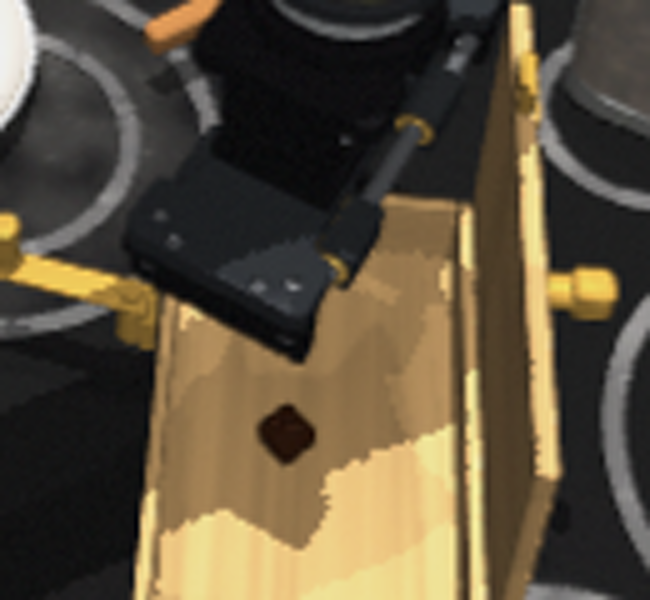

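Request:
{"name": "arm_command", "arguments": {
  "targets": [
    [[0,0,0,0,0,0,0.13],[0,0,0,0,0,0,0.13],[0,0,0,0,0,0,0.13]]
  ]
}}

```text
time_s: 12.4
tool_pos: [0.5453, -0.2699, 0.0732]
tool_rot: [-179.9, 0.3, 110.7]
force: [0.5, -0.1, -0.4]
grip_width: 0.0379
```

```bash
python3 - <<'E'
from h import *
o=get_obs();print(o["tool_pos"],o["tool_rot"])
print(row([.538,-.2595,.010],down(111.2)))
E
```

```text
[ 0.54526462 -0.26991371  0.0732313 ] [-179.89809953    0.3133172   110.67777282]
[0.0127, -0.003, 0.0632, -0.1, 0.3, -0.5]
```

Request:
{"name": "arm_command", "arguments": {
  "targets": [
    [[0.0127,-0.003,0,0,0,-0.5,0.13],[0.0127,-0.003,0.02,0,0,-0.5,0.13],[0.0127,-0.003,0.04,0,0,-0.5,0.13],[0.0127,-0.003,0.04,0,0,-0.5,0.13],[0.0127,-0.003,0.04,0,0,-0.5,0.13],[0.0127,-0.003,0.04,0,0,-0.5,0.13]]
  ]
}}

```text
time_s: 13.0
tool_pos: [0.5376, -0.2587, 0.0327]
tool_rot: [-179.9, 0.3, 111.2]
force: [0.7, -0.2, 0.9]
grip_width: 0.0379
```

```bash
python3 - <<'E'
from h import *
o=get_obs();print(o["tool_pos"],o["tool_rot"])
print(row([.538,-.2595,.010],down(111.2)))
E
```

```text
[ 0.5375593  -0.25865251  0.03274037] [-179.86864852    0.2583571   111.20820485]
[-0.0008, 0.0002, 0.0227, -0.1, 0.3, 0.0]
```

Request:
{"name": "arm_command", "arguments": {
  "targets": [
    [[0,0,0.012,0,0,0,0.13],[0,0,0.022,0,0,0,0.13],[0,0,0.022,0,0,0,0.13],[0,0,0.022,0,0,0,0.13],[0,0,0.022,0,0,0,1],[0,0,0.022,0,0,0,1],[0,0,0.022,0,0,0,1],[0,0,0.022,0,0,0,1],[0,0,0.022,0,0,0,1]]
  ],
  "newtons": 10
}}

```text
time_s: 13.9
tool_pos: [0.537, -0.2588, 0.0097]
tool_rot: [-179.8, 0.2, 111.2]
force: [0.6, -0.0, 0.9]
grip_width: 0.0245
```

Request:
{"name": "arm_command", "arguments": {
  "targets": [
    [[0,0,0,0,0,0,1],[0,0,0,0,0,0,1],[0,0,-0.02,0,0,0,1],[0,0,-0.05,0,0,0,1],[0,0,-0.1,0,0,0,1],[0,0,-0.1,0,0,0,1],[0,0,-0.1,0,0,0,1]]
  ]
}}

```text
time_s: 14.6
tool_pos: [0.5378, -0.2587, 0.1108]
tool_rot: [-179.9, 0.3, 111.2]
force: [-0.7, -0.1, -0.5]
grip_width: 0.0246
```

```bash
python3 - <<'E'
from h import *
o=get_obs();print(o["tool_pos"],o["tool_rot"],o["grip_width"])
SM=pose2(.674,-.131,-6)
# scoop x axis -6deg; jaws along scoop x: tool y angle = yaw-90=-6 -> yaw 84
print(row(tf(SM,[-.005,0,.17]),down(84)), tf(SM,[-.005,0,0]))
cs=both();c=cs["scene"][0]["img"][...,::-1];cv2.imwrite("pics/cb.png",cv2.resize(c[200:370,250:400],None,fx=3.5,fy=3.5,interpolation=cv2.INTER_CUBIC))
E
```

```text
[ 0.53778116 -0.25868782  0.11075416] [-179.88487791    0.31511831  111.18710991] 0.02461088456885334
[0.0718, 0.1686, -0.06, -0.0, 0.3, 27.2] [ 0.66902739 -0.13047736  0.        ]
```

View pics/cb.png

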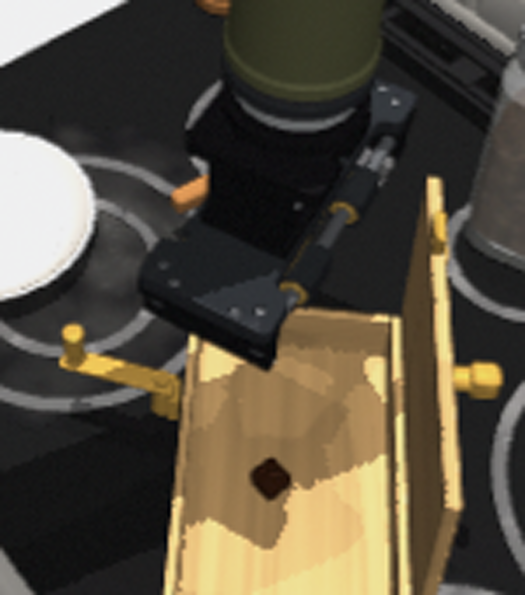

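```bash
python3 - <<'E'
from h import *
SM=pose2(.674,-.131,-6)
print(row(tf(SM,[.008,0,.14]),down(84)), tf(SM,[.008,0,0]))
E
```

```text
[0.0649, 0.1815, -0.0329, -0.3, 0.2, 27.2] [ 0.68195618 -0.13183623  0.        ]
```

Request:
{"name": "arm_command", "arguments": {
  "targets": [
    [[0.02,0.06,-0.035,0,0,27.2,1],[0.04,0.11,-0.035,0,0,27.2,1],[0.065,0.1815,-0.035,0,0,27.2,1],[0.065,0.1815,-0.035,0,0,27.2,1],[0.065,0.1815,-0.035,0,0,27.2,1],[0.065,0.1815,-0.035,0,0,27.2,1],[0.065,0.1815,-0.035,0,0,27.2,1],[0.065,0.1815,-0.035,0,0,27.2,1]]
  ]
}}

```text
time_s: 15.5
tool_pos: [0.6816, -0.1342, 0.1427]
tool_rot: [-179.8, 0.3, 83.8]
force: [0.7, 0.0, -0.1]
grip_width: 0.0249
```

```bash
python3 - <<'E'
from h import *
SM=pose2(.674,-.131,-6)
o=get_obs();print(o["tool_pos"],o["tool_rot"],o["grip_width"],np.round(o["qpos"],1))
print(row(tf(SM,[.008,0,.04]),down(84)))
cs=both()
over("se",cs,[(SM,SC,(0,200,0))],dict(scene=(270,390,190,290),top=(280,360,150,240)),6)
E
```

```text
[ 0.68155381 -0.1341801   0.14272737] [-179.80848557    0.31471304   83.84261135] 0.02485959053412052 [ 29.4  29.2 -29.   80.7  14.6  73.9  -6.7]
[0.0029, 0.0005, 0.1027, -0.2, 0.3, -0.2]
```

View pics/se_scene.png

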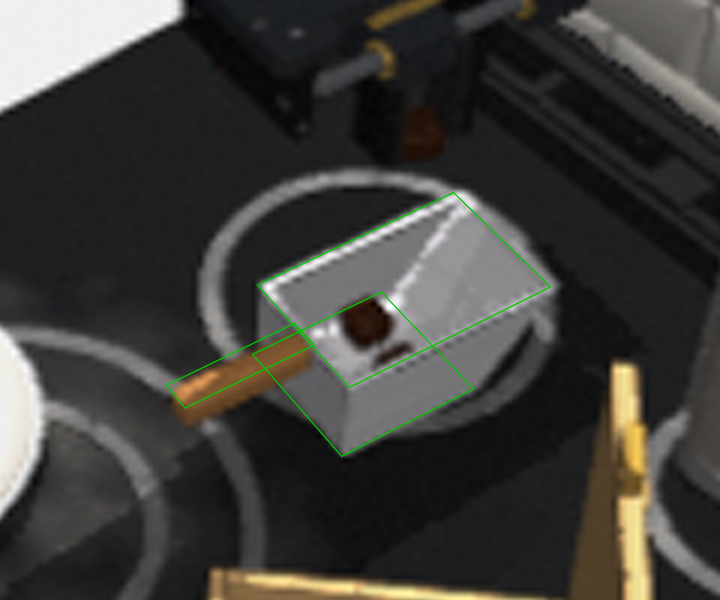

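View pics/se_top.png

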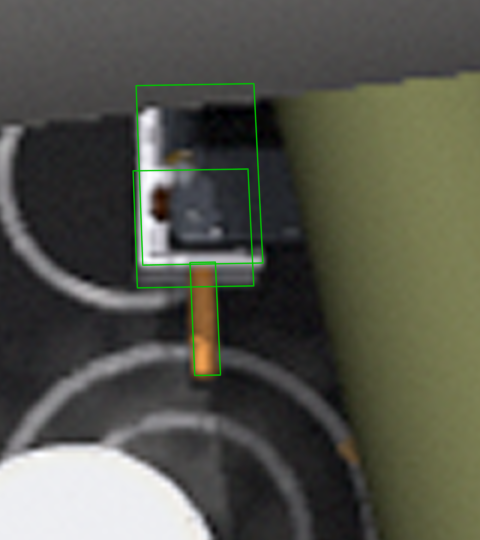

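The scoop model now fits its rim, and the chocolate is held between the fingers at scene-crop (423,130). I lower it and release.

Request:
{"name": "arm_command", "arguments": {
  "targets": [
    [[0.003,0,0.04,0,0,0,1],[0.003,0,0.075,0,0,0,1],[0.003,0,0.101,0,0,0,1],[0.003,0,0.101,0,0,0,1],[0.003,0,0.101,0,0,0,1],[0.003,0,0.101,0,0,0,0.13],[0.003,0,0.101,0,0,0,0.13],[0.003,0,0.101,0,0,0,0.13],[0.003,0,0.05,0,0,0,0.13],[0.003,0,0,0,0,0,0.13]]
  ]
}}

```text
time_s: 16.6
tool_pos: [0.6819, -0.1289, 0.1425]
tool_rot: [-179.7, 0.2, 84.0]
force: [1.3, -0.5, 0.7]
grip_width: 0.0377
```

```bash
python3 - <<'E'
from h import *
o=get_obs();print(o["tool_pos"],o["grip_width"])
cs=both();c=cs["scene"][0]["img"][...,::-1];cv2.imwrite("pics/cc.png",cv2.resize(c[190:290,270:390],None,fx=5,fy=5,interpolation=cv2.INTER_CUBIC));chocs(cs)
E
```

```text
[ 0.68189197 -0.12885447  0.14247664] 0.037695547339448764
scene 86 world [ 0.5    -0.3084  0.0189] caddy [-0.009  -0.0065  0.0189] rect [ 500.8 -308.2   20.1   18.2    3.5] px [326.8 336.5]
```

View pics/cc.png

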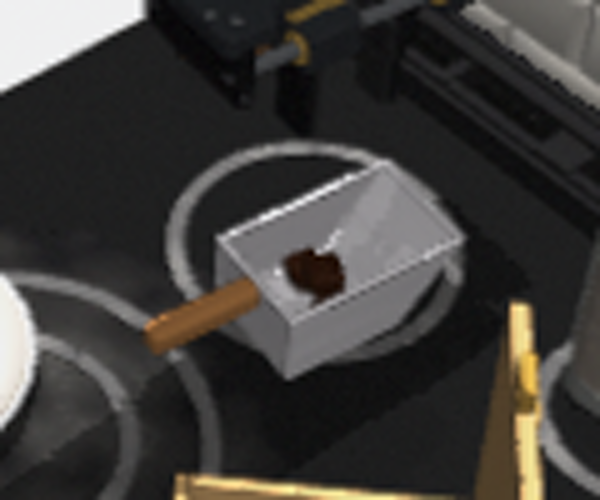

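```bash
python3 - <<'E'
from h import *
print(row([.5008,-.306,.12],down(116.2)))
E
```

```text
[-0.1957, -0.1684, 0.0312, 0.7, 0.5, -32.2]
```

Request:
{"name": "arm_command", "arguments": {
  "targets": [
    [[-0.1,-0.08,-0.03,0.4,0.3,-16,0],[-0.196,-0.168,-0.02,0.7,0.5,-32.2,0],[-0.196,-0.168,0,0.7,0.5,-32.2,0],[-0.196,-0.168,0.02,0.7,0.5,-32.2,0],[-0.196,-0.168,0.02,0.7,0.5,-32.2,0],[-0.196,-0.168,0.02,0.7,0.5,-32.2,0],[-0.196,-0.168,0.02,0.7,0.5,-32.2,0],[-0.196,-0.168,0.02,0.7,0.5,-32.2,0],[-0.196,-0.168,0.02,0.7,0.5,-32.2,0],[-0.196,-0.168,0.02,0.7,0.5,-32.2,0]]
  ]
}}

```text
time_s: 17.7
tool_pos: [0.4975, -0.3044, 0.1243]
tool_rot: [-179.3, -0.5, 116.4]
force: [0.1, -0.1, -0.7]
grip_width: 0.0438
```

```bash
python3 - <<'E'
from h import *
o=get_obs();print(o["tool_pos"],o["tool_rot"],o["grip_width"])
print(row([.5008,-.306,.035],down(116.2)))
E
```

```text
[ 0.49748274 -0.30444845  0.1243146 ] [-179.34298901   -0.47336432  116.39534613] 0.04377434999923375
[-0.0036, 0.0033, 0.0893, -0.7, -0.5, 0.2]
```

Request:
{"name": "arm_command", "arguments": {
  "targets": [
    [[-0.0036,0.0033,0.03,-0.7,-0.5,0,0],[-0.0036,0.0033,0.06,-0.7,-0.5,0,0],[-0.0036,0.0033,0.085,-0.7,-0.5,0,0],[-0.0036,0.0033,0.085,-0.7,-0.5,0,0],[-0.0036,0.0033,0.085,-0.7,-0.5,0,0],[-0.0036,0.0033,0.085,-0.7,-0.5,0,0]]
  ]
}}

```text
time_s: 18.3
tool_pos: [0.5004, -0.3081, 0.0404]
tool_rot: [179.9, 0.1, 116.2]
force: [-0.1, -1.1, -0.1]
grip_width: 0.0436
```

```bash
python3 - <<'E'
from h import *
o=get_obs();print(o["tool_pos"],o["tool_rot"],o["grip_width"],o["force"])
print(row([.5008,-.306,.010],down(116.2)))
E
```

```text
[ 0.50042158 -0.30805817  0.0404139 ] [1.79947929e+02 1.30243888e-01 1.16245256e+02] 0.043582809536768935 [-0.08777457 -1.12665342 -0.1153602 ]
[0.0017, 0.0012, 0.0304, 0.1, 0.1, 0.0]
```

Request:
{"name": "arm_command", "arguments": {
  "targets": [
    [[0.001,0.001,0.015,0,0,0,0],[0.001,0.001,0.03,0,0,0,0],[0.001,0.001,0.03,0,0,0,0],[0.001,0.001,0.03,0,0,0,1],[0.001,0.001,0.03,0,0,0,1],[0.001,0.001,0.03,0,0,0,1],[0.001,0.001,0.03,0,0,0,1],[0.001,0.001,0.03,0,0,0,1],[0.001,0.001,0.03,0,0,0,1],[0.001,0.001,0.03,0,0,0,1]]
  ],
  "newtons": 10
}}

```text
time_s: 19.3
tool_pos: [0.4992, -0.3066, 0.0087]
tool_rot: [-180.0, -0.0, 116.2]
force: [0.2, 0.0, -0.2]
grip_width: 0.0245
```

Request:
{"name": "arm_command", "arguments": {
  "targets": [
    [[0,0,-0.03,0,0,0,1],[0,0,-0.07,0,0,0,1],[0,0,-0.12,0,0,0,1],[0,0,-0.12,0,0,0,1],[0,0,-0.12,0,0,0,1]]
  ]
}}

```text
time_s: 19.8
tool_pos: [0.5001, -0.3071, 0.1302]
tool_rot: [180.0, 0.2, 116.2]
force: [-0.6, 0.5, -1.1]
grip_width: 0.0243
```

```bash
python3 - <<'E'
from h import *
SM=pose2(.674,-.131,-6)
o=get_obs();print(o["tool_pos"],o["tool_rot"],o["grip_width"])
print(row(tf(SM,[.008,0,.14]),down(84)))
cs=both();c=cs["scene"][0]["img"][...,::-1];cv2.imwrite("pics/cd.png",cv2.resize(c[200:370,250:400],None,fx=3.5,fy=3.5,interpolation=cv2.INTER_CUBIC));chocs(cs)
E
```

```text
[ 0.50010663 -0.3071078   0.13019423] [1.79972685e+02 1.70919240e-01 1.16187133e+02] 0.024346887851395126
[0.077, 0.2405, -0.0099, 0.1, 0.2, 32.2]
```

View pics/cd.png

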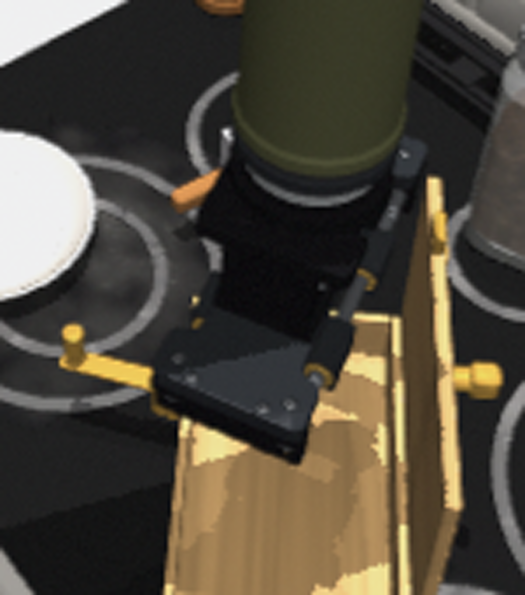

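The caddy floor is empty and the second chocolate is in the grip (24 mm). Next it goes to the scoop.

Request:
{"name": "arm_command", "arguments": {
  "targets": [
    [[0.01,0.04,-0.03,0,0,10,1],[0.03,0.09,-0.03,0,0,20,1],[0.05,0.15,-0.02,0,0,32.2,1],[0.077,0.2405,-0.01,0,0,32.2,1],[0.077,0.2405,-0.01,0,0,32.2,1],[0.077,0.2405,-0.01,0,0,32.2,1],[0.077,0.2405,-0.01,0,0,32.2,1],[0.077,0.2405,-0.01,0,0,32.2,1],[0.077,0.2405,-0.01,0,0,32.2,1]]
  ]
}}

```text
time_s: 20.8
tool_pos: [0.6798, -0.1334, 0.1373]
tool_rot: [-179.8, 0.1, 83.9]
force: [-1.0, -1.1, -0.1]
grip_width: 0.0245
```

```bash
python3 - <<'E'
from h import *
SM=pose2(.674,-.131,-6)
o=get_obs();print(o["tool_pos"],o["tool_rot"],o["grip_width"],np.round(o["qpos"],1))
print(row(tf(SM,[.006,0,.042]),down(84)))
cs=both()
over("sf",cs,[(SM,SC,(0,200,0))],dict(scene=(270,390,190,290),top=(280,360,150,240)),6)
E
```

```text
[ 0.67979283 -0.1334405   0.13734288] [-1.79836669e+02  8.93141071e-02  8.38604323e+01] 0.02449674864813129 [ 30.8  29.6 -30.8  81.3  15.3  73.4  -7.2]
[0.002, 0.0003, 0.0953, -0.2, 0.1, -0.1]
```

View pics/sf_scene.png

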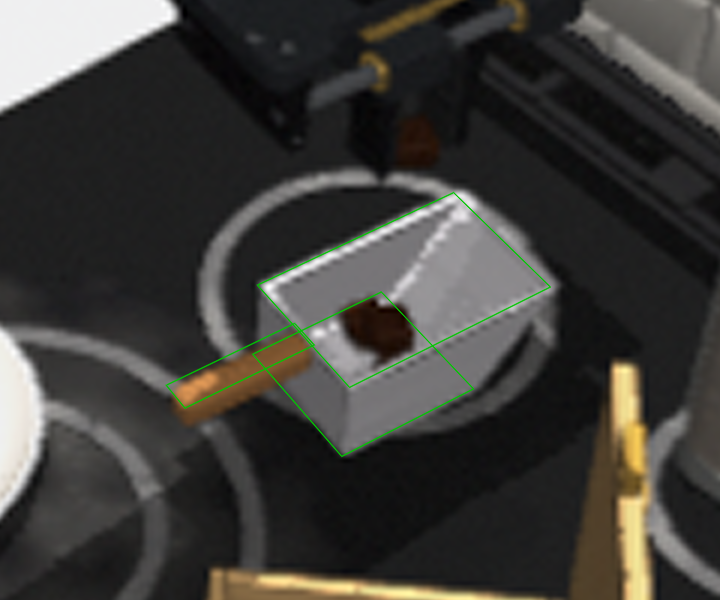

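Request:
{"name": "arm_command", "arguments": {
  "targets": [
    [[0.002,0,0.04,0,0,0,1],[0.002,0,0.075,0,0,0,1],[0.002,0,0.094,0,0,0,1],[0.002,0,0.094,0,0,0,1],[0.002,0,0.094,0,0,0,1],[0.002,0,0.094,0,0,0,0.13],[0.002,0,0.094,0,0,0,0.13],[0.002,0,0.094,0,0,0,0.13],[0.002,0,0.05,0,0,0,0.13],[0.002,0,0,0,0,0,0.13]]
  ]
}}

```text
time_s: 21.9
tool_pos: [0.6796, -0.1293, 0.1375]
tool_rot: [-179.7, -0.0, 84.0]
force: [0.7, -0.7, 0.4]
grip_width: 0.0377
```

Request:
{"name": "arm_command", "arguments": {
  "targets": [
    [[-0.05,-0.15,-0.08,0,0,0,0.2],[-0.05,-0.15,-0.08,0,0,0,0.2],[-0.05,-0.15,-0.08,0,0,0,0.2],[-0.05,-0.15,-0.08,0,0,0,0.2],[-0.05,-0.15,-0.08,0,0,0,0.2],[-0.05,-0.15,-0.08,0,0,0,0.2]]
  ]
}}

```text
time_s: 22.5
tool_pos: [0.5273, -0.1636, 0.2196]
tool_rot: [179.9, 0.1, 83.9]
force: [-0.6, 0.8, -0.1]
grip_width: 0.0348
```

```bash
python3 - <<'E'
from h import *
SM=pose2(.674,-.131,-6)
o=get_obs();print(o["tool_pos"],o["tool_rot"],o["grip_width"],np.round(o["qpos"],1))
cs=both()
over("sg",cs,[(SM,SC,(0,200,0)),(pose2(.476,-.034,0),DI,(255,0,0))],dict(scene=(190,390,190,330),top=(240,360,150,290)),4)
E
```

```text
[ 0.52725637 -0.16361935  0.21960931] [1.79908495e+02 8.75946788e-02 8.39489648e+01] 0.03478193772131014 [ 44.1   8.6 -32.6  96.6   4.8  76.    4.6]
```

View pics/sg_scene.png

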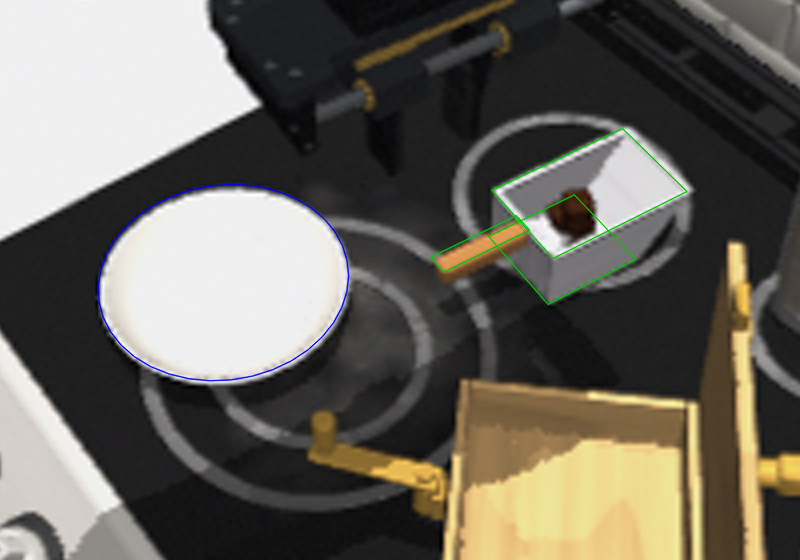

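View pics/sg_top.png

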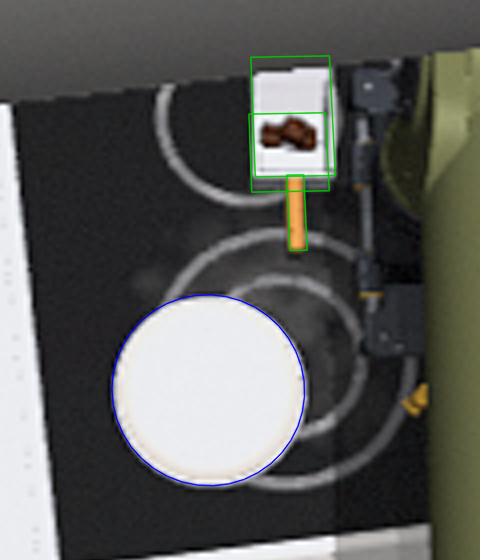

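```bash
python3 - <<'E'
from h import *
for yaw,t in((90,55),(-90,55)):
    Rt=down(yaw,t);p=np.array([.476,-.034,.20])+Rt.apply([0,0,.017]);print(yaw,t,row(p,Rt),Rt.apply([0,0,1]))
E
```

```text
90 55 [0.1365, -0.066, 0.0281, 2.8, 54.9, -5.5] [ 2.22044605e-16  8.19152044e-01 -5.73576436e-01]
-90 55 [0.1088, -0.0631, 0.0281, -80.7, 4.2, 154.9] [-5.55111512e-17 -8.19152044e-01 -5.73576436e-01]
```

Request:
{"name": "arm_command", "arguments": {
  "targets": [
    [[0.03,-0.06,-0.03,0,0,-5,0.2],[0.08,-0.066,-0.03,1,20,-5.5,0.2],[0.1365,-0.066,0.028,2.8,55,-5.5,0.2],[0.1365,-0.066,0.028,2.8,55,-5.5,0.2],[0.1365,-0.066,0.028,2.8,55,-5.5,0.2],[0.1365,-0.066,0.028,2.8,55,-5.5,0.2],[0.1365,-0.066,0.028,2.8,55,-5.5,0.2],[0.1365,-0.066,0.028,2.8,55,-5.5,0.2],[0.1365,-0.066,0.028,2.8,55,-5.5,0.2],[0.1365,-0.066,0.028,2.8,55,-5.5,0.2]]
  ]
}}

```text
time_s: 23.6
tool_pos: [0.476, -0.0199, 0.1902]
tool_rot: [-180.0, -55.1, 90.0]
force: [-0.3, 0.4, -0.4]
grip_width: 0.0347
```

```bash
python3 - <<'E'
from h import *
o=get_obs();print(o["tool_pos"],o["tool_rot"],np.round(o["qpos"],1))
Rt=down(90,55);p=np.array([.476,-.034,.20])+Rt.apply([0,0,.017]);print(p,row(p,Rt))
R0=R.from_euler('xyz',o["tool_rot"],degrees=True);print(R0.as_matrix()[:,2])
E
```

```text
[ 0.47597214 -0.01987129  0.19020683] [-179.96120213  -55.07984762   89.97847483] [ 56.2  21.7 -29.2 104.7 -37.2  86.8  39. ]
[ 0.476      -0.02007442  0.1902492 ] [-0.0001, 0.0, -0.0002, -0.0, -0.1, -0.0]
[-3.69107479e-04  8.19950595e-01 -5.72434175e-01]
```

```bash
cat >> h.py <<'E'
def hpose(SM,t,off,gx=-.068,yaw=None):
    yaw=np.degrees(np.arctan2(SM[1,0],SM[0,0]))+180 if yaw is None else yaw
    Rt=down(yaw,t);return tf(SM,[gx,0,.037])+Rt.apply([0,0,off]),Rt
E
python3 - <<'E'
from h import *
SM=pose2(.674,-.131,-6)
p,Rt=hpose(SM,-25,-.08);print(p,row(p,Rt))
E
```

```text
[ 0.57274826 -0.12035801  0.10950462] [-0.1237, 0.0968, -0.0362, 23.3, -64.3, -86.9]
```

Request:
{"name": "arm_command", "arguments": {
  "targets": [
    [[0.03,0.03,-0.03,6,-16,-20,0.2],[-0.075,0.097,-0.07,23.3,-64.3,-86.9,0.2],[-0.075,0.097,-0.07,23.3,-64.3,-86.9,0.2],[-0.075,0.097,-0.07,23.3,-64.3,-86.9,0.2],[-0.075,0.097,-0.07,23.3,-64.3,-86.9,0.2],[-0.075,0.097,-0.07,23.3,-64.3,-86.9,0.2],[-0.075,0.097,-0.07,23.3,-64.3,-86.9,0.2],[-0.075,0.097,-0.07,23.3,-64.3,-86.9,0.2],[-0.075,0.097,-0.07,23.3,-64.3,-86.9,0.2],[-0.075,0.097,-0.07,23.3,-64.3,-86.9,0.2]]
  ]
}}

```text
time_s: 24.6
tool_pos: [0.574, -0.1185, 0.1716]
tool_rot: [169.4, 9.3, 155.7]
force: [-0.6, 0.2, 0.7]
grip_width: 0.0351
```

```bash
python3 - <<'E'
from h import *
SM=pose2(.674,-.131,-6)
o=get_obs();print(o["tool_pos"],o["tool_rot"],np.round(o["qpos"],1))
p,Rt=hpose(SM,-25,-.08);print(p,row(p,Rt))
E
```

```text
[ 0.57402296 -0.1185369   0.17164864] [169.43087278   9.28327658 155.66864934] [ 49.1   6.9 -36.6 105.5  -5.2  58.   82. ]
[ 0.57274826 -0.12035801  0.10950462] [0.0104, -0.0134, 0.0598, 5.0, -13.9, -18.9]
```

Request:
{"name": "arm_command", "arguments": {
  "targets": [
    [[0,0,0,5,-14,-19,0.2],[0,0,0,5,-14,-19,0.2],[0,0,0,5,-14,-19,0.2],[0.0104,-0.0134,0.06,5,-14,-19,0.2],[0.0104,-0.0134,0.06,5,-14,-19,0.2],[0.0104,-0.0134,0.06,5,-14,-19,0.2],[0.0104,-0.0134,0.06,5,-14,-19,0.2]]
  ]
}}

```text
time_s: 25.3
tool_pos: [0.5724, -0.122, 0.1087]
tool_rot: [179.7, 24.8, 173.5]
force: [-0.3, 0.1, -0.9]
grip_width: 0.0346
```

```bash
python3 - <<'E'
from h import *
SM=pose2(.674,-.131,-6)
o=get_obs();print(o["tool_pos"],o["tool_rot"],np.round(o["qpos"],1))
p,Rt=hpose(SM,-25,-.0);print(p,row(p,Rt))
cs=both()
over("sh",cs,[(SM,SC,(0,200,0))],dict(scene=(250,390,190,310),top=(240,360,150,290)),5)
E
```

```text
[ 0.57239008 -0.12201444  0.10867065] [179.69074314  24.8154933  173.50495469] [ 49.8   1.1 -38.9 121.4  -2.8  33.1  96.7]
[ 0.60637251 -0.12389206  0.037     ] [-0.0008, 0.0016, 0.0793, 0.1, -0.2, -0.4]
```

View pics/sh_scene.png

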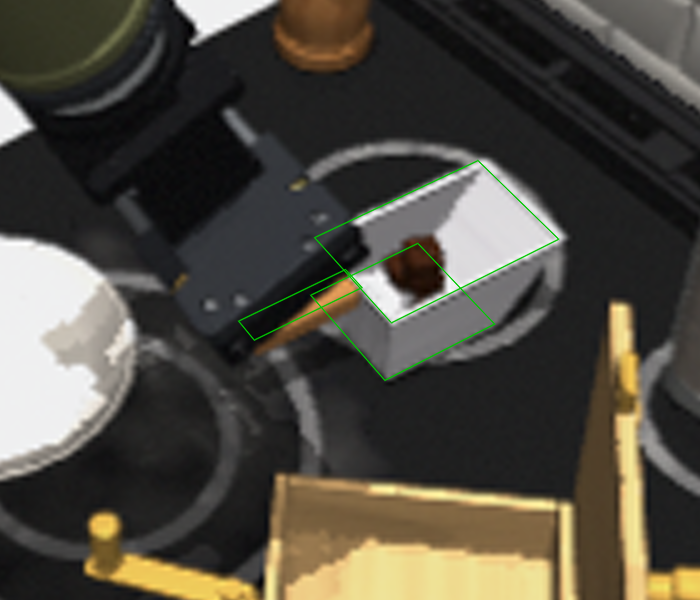

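View pics/sh_top.png

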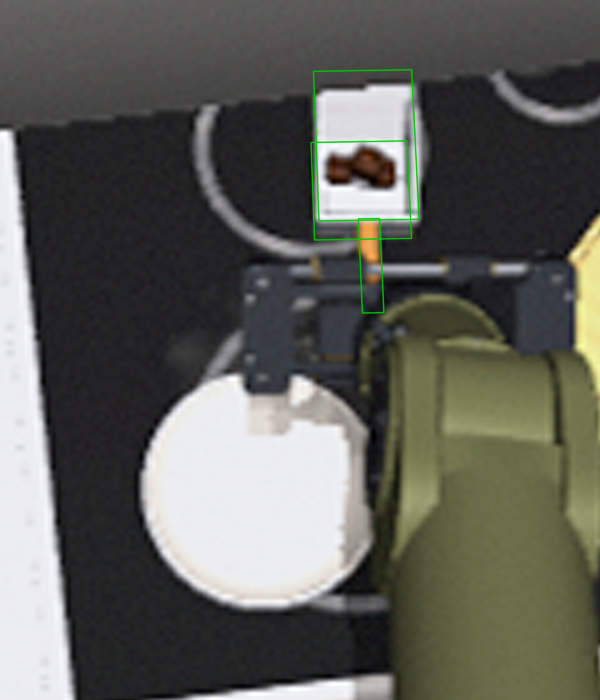

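Request:
{"name": "arm_command", "arguments": {
  "targets": [
    [[0,0.001,0.03,0,0,0,0.2],[0,0.001,0.06,0,0,0,0.2],[-0.001,0.001,0.085,0,0,0,0.2],[-0.001,0.001,0.097,0,0,0,0.2],[-0.001,0.001,0.097,0,0,0,0.2],[-0.001,0.001,0.097,0,0,0,0.2],[-0.001,0.001,0.097,0,0,0,0.2]]
  ]
}}

```text
time_s: 26.1
tool_pos: [0.613, -0.1262, 0.0208]
tool_rot: [179.7, 24.8, 173.4]
force: [0.8, -0.3, -0.4]
grip_width: 0.0349
```

```bash
python3 - <<'E'
from h import *
SM=pose2(.674,-.131,-6)
o=get_obs();print(o["tool_pos"],o["tool_rot"],np.round(o["qpos"],1),o["force"])
p,Rt=hpose(SM,-25,.019);print(p,row(p,Rt))
cs=both()
over("si",cs,[(SM,SC,(0,200,0))],dict(scene=(250,390,190,310),top=(240,360,150,290)),5)
E
```

```text
[ 0.61304442 -0.12618843  0.02079476] [179.73510804  24.8091296  173.44084506] [ 42.1  15.1 -34.4 120.1  16.8  23.2  80. ] [ 0.76925726 -0.32402532 -0.42237442]
[ 0.61435827 -0.1247314   0.01978015] [-0.0006, 0.0016, 0.0014, 0.0, -0.2, -0.5]
```

View pics/si_scene.png

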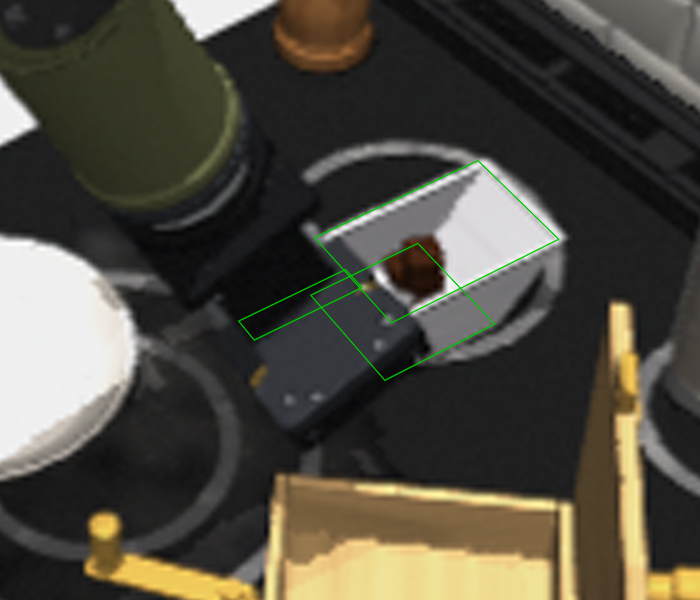

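Nothing was touched and the fingers straddle the handle. I grip hard and lift a little.

Request:
{"name": "arm_command", "arguments": {
  "targets": [
    [[0,0.0015,0.001,0,0,-0.5,1],[0,0.0015,0.001,0,0,-0.5,1],[0,0.0015,0.001,0,0,-0.5,1],[0,0.0015,0.001,0,0,-0.5,1],[0,0.0015,0.001,0,0,-0.5,1],[0,0.0015,0.001,0,0,-0.5,1],[0.008,0.0015,-0.018,0,0,-0.5,1],[0.017,0.0015,-0.036,0,0,-0.5,1],[0.017,0.0015,-0.036,0,0,-0.5,1],[0.017,0.0015,-0.036,0,0,-0.5,1]]
  ],
  "newtons": 60
}}

```text
time_s: 27.2
tool_pos: [0.5814, -0.1215, 0.0444]
tool_rot: [180.0, 24.6, 174.0]
force: [0.4, -0.1, -3.8]
grip_width: 0.0134
```

```bash
cat >> h.py <<'E'
# grasp relation: scoop pose in tool frame at grasp
def TT(p,Rt):
    M=np.eye(4);M[:3,:3]=Rt.as_matrix();M[:3,3]=p;return M
def tool(o): return TT(o["tool_pos"],R.from_euler('xyz',o["tool_rot"],degrees=True))
E
python3 - <<'E'
from h import *
SM=pose2(.674,-.131,-6)
p,Rt=hpose(SM,-25,.019)
G=np.linalg.inv(TT(p,Rt))@SM   # nominal
np.save("G.npy",G)
o=get_obs();print(o["tool_pos"],o["tool_rot"],o["force"],o["grip_width"],o["wrist_torque"])
S=tool(o)@G;print(S.round(3))
cs=both()
over("sj",cs,[(S,SC,(0,200,0))],dict(scene=(250,390,170,290),top=(240,360,150,290)),5)
E
```

```text
[ 0.58143714 -0.12154347  0.04436202] [179.95115069  24.64357512 173.95194853] [ 0.40496775 -0.13080217 -3.78900634] 0.013425852579616225 [ 0.16049994  0.74448548 -0.01257259]
[[ 0.994  0.105  0.006  0.641]
 [-0.105  0.994 -0.001 -0.128]
 [-0.006  0.001  1.     0.024]
 [ 0.     0.     0.     1.   ]]
```

View pics/sj_scene.png

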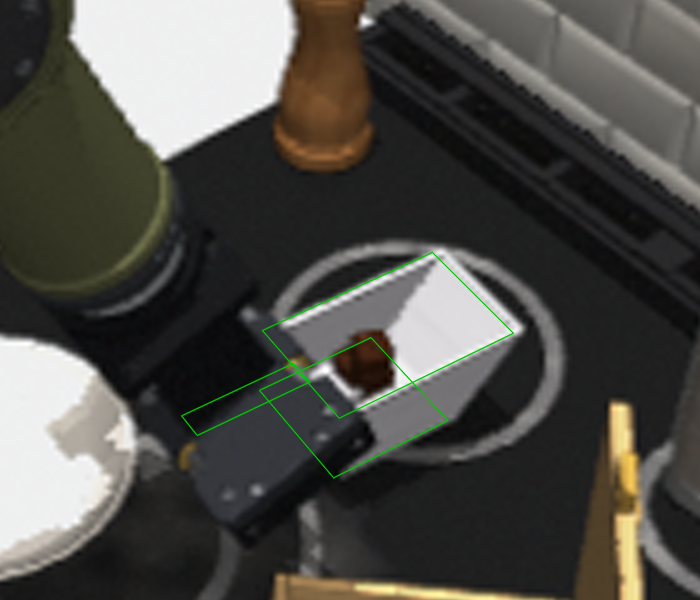

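View pics/sj_top.png

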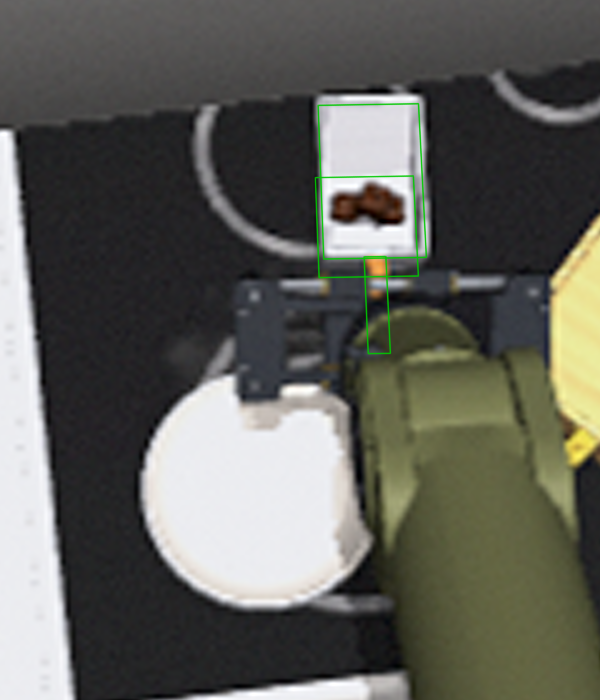

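```bash
cat >> h.py <<'E'
def pour(phi,lip,yaw=-90):
    Rs=R.from_euler('z',yaw,degrees=True)*R.from_euler('y',phi,degrees=True)
    return TT(np.array(lip)-Rs.apply([.07,0,.045]),Rs)
def trow(S,o=None,G=None):
    G=np.load("G.npy") if G is None else G
    T=S@np.linalg.inv(G);return row(T[:3,3],R.from_matrix(T[:3,:3]),o),T
E
python3 - <<'E'
from h import *
r,T=trow(pour(0,[.476,-.009,.17]));print(r,T[:3,3])
o=get_obs();R0=R.from_euler('xyz',o["tool_rot"],degrees=True);print(R0.inv().apply([0,0,.1]))
E
```

```text
[0.0769, 0.2299, -0.1456, 35.3, -0.4, 76.2] [0.476      0.12097025 0.14478015]
[-0.04169068  0.00015427 -0.09089479]
```

Request:
{"name": "arm_command", "arguments": {
  "targets": [
    [[-0.02,0,-0.045,0,0,0,1],[-0.035,0,-0.08,0,0,0,1],[-0.03,0.02,-0.09,3.5,0,7.6,1],[-0.02,0.05,-0.1,7,0,15.2,1],[-0.01,0.075,-0.105,10.6,0,22.9,1],[0,0.1,-0.11,14.1,-0.2,30.5,1],[0.01,0.125,-0.12,17.7,-0.2,38.1,1],[0.025,0.15,-0.125,21.2,-0.2,45.7,1],[0.04,0.175,-0.13,24.7,-0.3,53.3,1],[0.05,0.19,-0.135,28.2,-0.3,61,1]]
  ]
}}

```text
time_s: 28.3
tool_pos: [0.5041, 0.0731, 0.1457]
tool_rot: [-179.7, 23.9, 128.8]
force: [-0.4, 0.5, -4.5]
grip_width: 0.013
```

```bash
python3 - <<'E'
from h import *
o=get_obs();print(o["tool_pos"],o["tool_rot"],np.round(o["qpos"],1),o["grip_width"])
r,T=trow(pour(0,[.476,-.009,.17]));print(r,T[:3,3]); print((tool(o)@np.load("G.npy")).round(3))
E
```

```text
[0.50409419 0.07306274 0.14569283] [-179.7302441    23.91684343  128.82579504] [ 41.6   3.8 -70.4 115.8  31.   62.4  -4.3] 0.013028149508078738
[0.0506, 0.008, -0.0215, 15.8, -1.0, 35.3] [0.476      0.12097025 0.14478015]
[[ 0.625  0.78   0.015  0.541]
 [-0.78   0.625 -0.012  0.027]
 [-0.019 -0.004  1.     0.125]
 [ 0.     0.     0.     1.   ]]
```

Request:
{"name": "arm_command", "arguments": {
  "targets": [
    [[0.015,0.002,-0.007,5,0,12,1],[0.033,0.005,-0.014,10,-0.5,23,1],[0.05,0.008,-0.0215,15.8,-1,35.3,1],[0.05,0.008,-0.0215,15.8,-1,35.3,1],[0.05,0.008,-0.0215,15.8,-1,35.3,1],[0.05,0.008,-0.0215,15.8,-1,35.3,1],[0.05,0.008,-0.0215,15.8,-1,35.3,1]]
  ]
}}

```text
time_s: 29.0
tool_pos: [0.4766, 0.119, 0.1439]
tool_rot: [-179.8, 25.0, 90.4]
force: [0.4, 0.9, -3.3]
grip_width: 0.0138
```

```bash
python3 - <<'E'
from h import *
o=get_obs();print(o["tool_pos"],o["tool_rot"],np.round(o["qpos"],1),o["grip_width"])
r,T=trow(pour(0,[.476,-.009,.17]));print(r,T[:3,3]); S=tool(o)@np.load("G.npy");print(S.round(3))
cs=both()
over("sk",cs,[(S,SC,(0,200,0)),(pose2(.476,-.034,0),DI,(255,0,0))],dict(scene=(150,330,170,320),top=(220,340,150,290)),4)
E
```

```text
[0.47657537 0.11900259 0.14394325] [-179.80286948   24.9902495    90.44393634] [ 19.5  22.  -61.8 103.8  37.2  86.4 -52.4] 0.013766032046393234
[0.0014, -0.0006, -0.0016, -0.0, -0.0, 0.4] [0.476      0.12097025 0.14478015]
[[ 0.006  1.     0.003  0.477]
 [-1.     0.006 -0.     0.059]
 [-0.    -0.003  1.     0.124]
 [ 0.     0.     0.     1.   ]]
```

View pics/sk_scene.png

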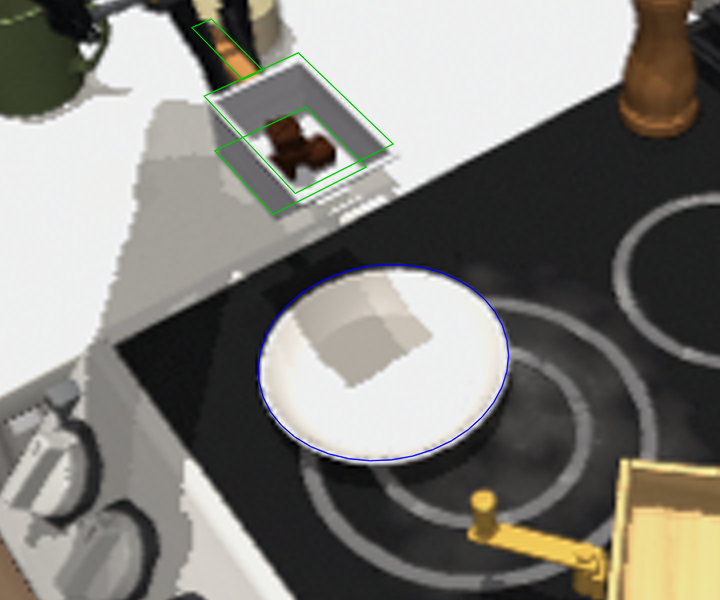

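View pics/sk_top.png

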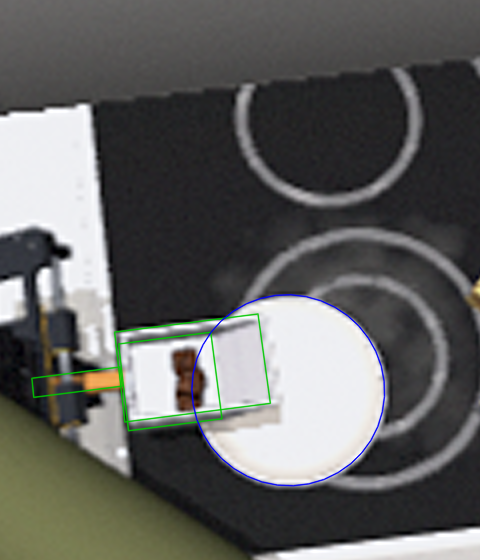

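```bash
python3 - <<'E'
from h import *
o=get_obs()
for phi,z in((0,.15),(6,.125),(12,.105),(18,.095),(24,.085),(30,.075),(36,.068),(42,.063)):
    r,T=trow(pour(phi,[.476,-.009,z]),o);print(phi,r)
E
```

```text
0 [0.0107, -0.0002, 0.0169, 0.0, 0.1, 0.3]
6 [0.0172, -0.0001, 0.0262, 0.0, 6.1, 0.3]
12 [0.0203, -0.0001, 0.0316, -0.0, 12.1, 0.3]
18 [0.0178, -0.0001, 0.0286, -0.0, 18.1, 0.3]
24 [0.0141, -0.0001, 0.0263, -0.0, 24.1, 0.3]
30 [0.0092, -0.0002, 0.0249, -0.1, 30.1, 0.3]
36 [0.002, -0.0002, 0.0218, -0.1, 36.1, 0.3]
42 [-0.007, -0.0003, 0.018, -0.1, 42.1, 0.3]
```

Request:
{"name": "arm_command", "arguments": {
  "targets": [
    [[0.0105,0,0.017,0,0,0.3,1],[0.017,0,0.026,0,6,0.3,1],[0.0205,0,0.0315,0,12,0.3,1],[0.018,0,0.0285,0,18,0.3,1],[0.014,0,0.0265,0,24,0.3,1],[0.009,0,0.025,0,30,0.3,1],[0.002,0,0.022,0,36,0.3,1],[-0.007,0,0.018,0,42,0.3,1],[-0.007,0,0.018,0,42,0.3,1],[-0.007,0,0.018,0,42,0.3,1]]
  ]
}}

```text
time_s: 30.1
tool_pos: [0.476, 0.1024, 0.1309]
tool_rot: [-179.9, -16.7, 89.7]
force: [0.3, 1.1, -3.0]
grip_width: 0.0135
```

```bash
python3 - <<'E'
from h import *
o=get_obs();print(o["tool_pos"],o["tool_rot"],np.round(o["qpos"],1),o["grip_width"])
S=tool(o)@np.load("G.npy");print(tf(S,[.07,0,.045]),np.degrees(np.arccos(S[2,2])))
cs=both()
over("sl",cs,[(S,SC,(0,200,0)),(pose2(.476,-.034,0),DI,(255,0,0))],dict(scene=(150,330,170,320),top=(220,340,150,290)),4)
for phi,z in((46,.06),(50,.057),(54,.054),(58,.051),(62,.049),(66,.047),(70,.046),(74,.045),(78,.045),(82,.045),(86,.045)):
    r,T=trow(pour(phi,[.476,-.009,z]),o);print(phi,r)
E
```

```text
[0.47598823 0.1023967  0.13093735] [-179.86325053  -16.69971317   89.74949845] [ 68.5  13.1 -76.6 112.8  -4.4  62.   -5.8] 0.013480087824856372
[ 0.47541406 -0.01142     0.06330795] 41.69992612324775
46 [-0.0014, 0.0, -0.0057, -0.1, 4.3, -0.2]
50 [-0.0055, 0.0, -0.0115, -0.0, 8.3, -0.2]
54 [-0.0101, 0.0, -0.017, -0.0, 12.3, -0.2]
58 [-0.0154, 0.0001, -0.0223, -0.0, 16.3, -0.2]
62 [-0.0209, 0.0001, -0.0282, -0.0, 20.3, -0.2]
66 [-0.0269, 0.0001, -0.0337, -0.0, 24.3, -0.3]
70 [-0.0332, 0.0001, -0.0398, -0.0, 28.3, -0.3]
74 [-0.04, 0.0001, -0.0454, 0.0, 32.3, -0.3]
78 [-0.0469, 0.0001, -0.0516, 0.0, 36.3, -0.3]
82 [-0.0542, 0.0002, -0.0572, 0.0, 40.3, -0.3]
86 [-0.0619, 0.0002, -0.0624, 0.0, 44.3, -0.3]
```

View pics/sl_scene.png

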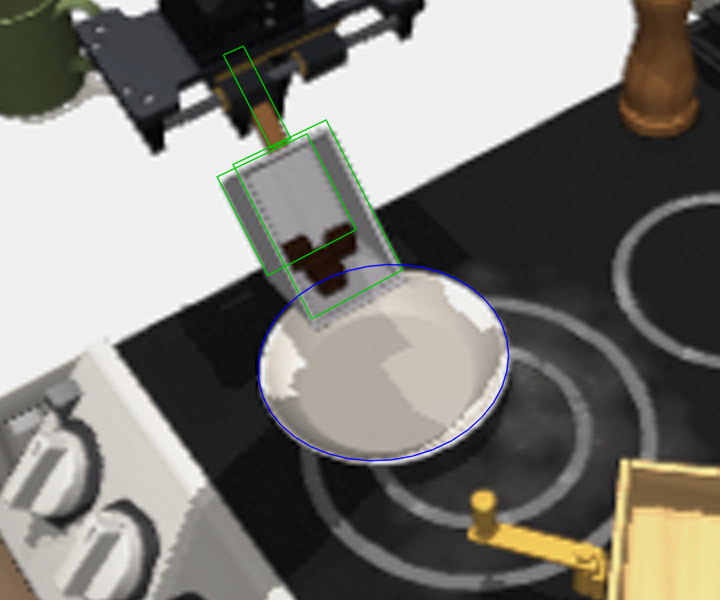

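View pics/sl_top.png

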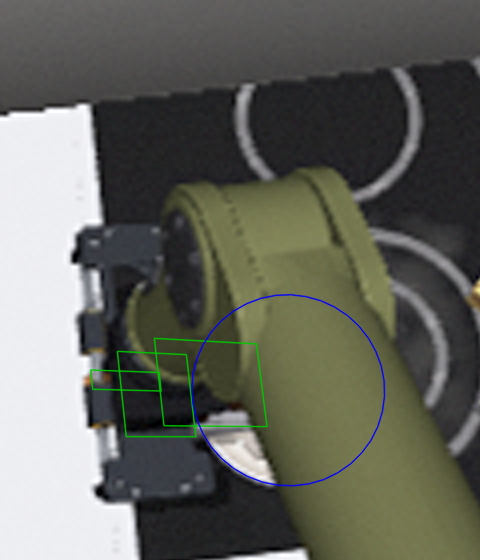

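Request:
{"name": "arm_command", "arguments": {
  "targets": [
    [[-0.001,0,-0.003,0,2,-0.2,1],[-0.0015,0,-0.0055,0,4.3,-0.2,1],[-0.0035,0,-0.0085,0,6.3,-0.2,1],[-0.0055,0,-0.0115,0,8.3,-0.2,1],[-0.0055,0,-0.0115,0,8.3,-0.2,1],[-0.0055,0,-0.0115,0,8.3,-0.2,1]]
  ]
}}

```text
time_s: 30.8
tool_pos: [0.4759, 0.097, 0.1407]
tool_rot: [-180.0, -25.1, 90.3]
force: [-0.2, 0.5, -3.0]
grip_width: 0.0136
```

```bash
python3 - <<'E'
from h import *
o=get_obs();print(o["tool_pos"],o["tool_rot"],np.round(o["qpos"],1),o["grip_width"])
S=tool(o)@np.load("G.npy");print(tf(S,[.07,0,.045]),np.degrees(np.arccos(S[2,2])))
for phi,z in((54,.054),(58,.051),(62,.049),(66,.047),(70,.046),(74,.045),(78,.045),(82,.045),(86,.045),(90,.045)):
    r,T=trow(pour(phi,[.476,-.009,z]),o);print(phi,r)
E
```

```text
[0.47593367 0.09696865 0.14074929] [-179.9532855   -25.12850222   90.25138745] [ 74.   16.1 -76.8 112.9 -10.6  63.    3. ] 0.013633653012790388
[ 0.47635802 -0.00570607  0.05716682] 50.12852258219996
54 [-0.0068, 0.0, -0.0071, -0.2, 3.9, 0.2]
58 [-0.0112, -0.0, -0.0131, -0.2, 7.9, 0.2]
62 [-0.0158, -0.0, -0.0197, -0.2, 11.9, 0.2]
66 [-0.021, -0.0001, -0.0261, -0.2, 15.9, 0.2]
70 [-0.0263, -0.0001, -0.033, -0.2, 19.9, 0.2]
74 [-0.0321, -0.0002, -0.0396, -0.2, 23.9, 0.2]
78 [-0.038, -0.0002, -0.0467, -0.2, 27.9, 0.2]
82 [-0.0444, -0.0003, -0.0534, -0.2, 31.9, 0.2]
86 [-0.0513, -0.0003, -0.0596, -0.2, 35.9, 0.2]
90 [-0.0586, -0.0003, -0.0653, -0.2, 39.9, 0.2]
```

Request:
{"name": "arm_command", "arguments": {
  "targets": [
    [[-0.0068,0,-0.007,0,4,0.2,1],[-0.011,0,-0.013,0,8,0.2,1],[-0.016,0,-0.0195,0,12,0.2,1],[-0.021,0,-0.026,0,16,0.2,1],[-0.026,0,-0.033,0,20,0.2,1],[-0.032,0,-0.0395,0,24,0.2,1],[-0.038,0,-0.0465,0,28,0.2,1],[-0.0445,0,-0.0535,0,32,0.2,1],[-0.0445,0,-0.0535,0,32,0.2,1],[-0.0445,0,-0.0535,0,32,0.2,1]]
  ]
}}

```text
time_s: 31.8
tool_pos: [0.4767, 0.0335, 0.1705]
tool_rot: [-179.7, -57.1, 89.8]
force: [0.4, 0.6, -2.1]
grip_width: 0.0131
```

```bash
python3 - <<'E'
from h import *
o=get_obs();print(o["tool_pos"],o["tool_rot"],np.round(o["qpos"],1),o["grip_width"])
S=tool(o)@np.load("G.npy");print(tf(S,[.07,0,.045]),np.degrees(np.arccos(S[2,2])))
cs=both()
over("sm",cs,[(S,SC,(0,200,0)),(pose2(.476,-.034,0),DI,(255,0,0))],dict(scene=(150,330,170,320),top=(220,340,150,290)),4)
for phi,z in((86,.048),(90,.05),(94,.05)):
    r,T=trow(pour(phi,[.476,-.009,z]),o);print(phi,r)
E
```

```text
[0.47667556 0.03352196 0.17046052] [-179.7247012   -57.12058744   89.80988065] [ 83.4  41.3 -71.2 108.1 -17.4  72.5  19.7] 0.01309485890078215
[ 0.47637944 -0.00927679  0.0451749 ] 82.12091595305064
86 [0.0001, -0.0007, -0.0099, -0.1, 3.9, -0.1]
90 [-0.0014, -0.0007, -0.0197, -0.1, 7.9, -0.1]
94 [-0.0052, -0.0007, -0.0281, -0.1, 11.9, -0.1]
```

View pics/sm_scene.png

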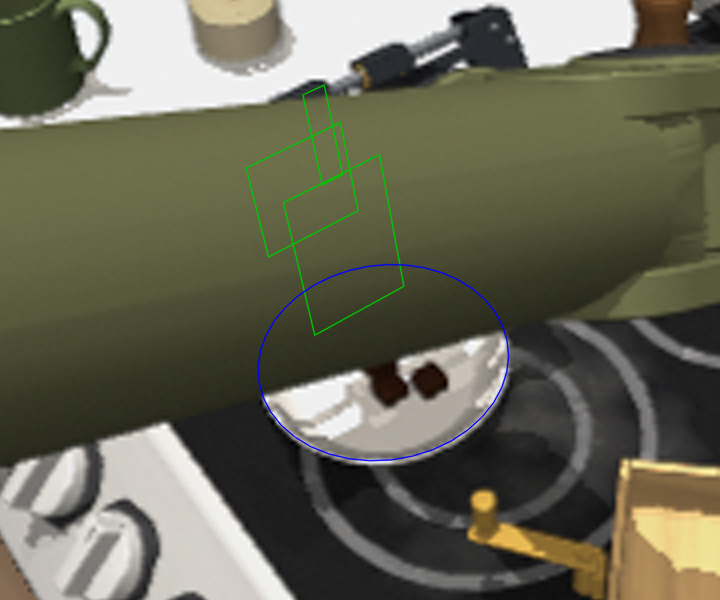

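Request:
{"name": "arm_command", "arguments": {
  "targets": [
    [[0,-0.0005,-0.01,0,4,0,1],[-0.0014,-0.0005,-0.02,0,8,0,1],[-0.0014,-0.0005,-0.02,0,8,0,1],[-0.0014,-0.0005,-0.02,0,8,0,1],[-0.0014,-0.0005,-0.02,0,8,0,1]]
  ]
}}

```text
time_s: 32.4
tool_pos: [0.4757, 0.0165, 0.1807]
tool_rot: [-179.7, -65.1, 89.9]
force: [0.2, -0.0, -2.3]
grip_width: 0.0134
```

```bash
python3 - <<'E'
from h import *
o=get_obs();print(o["tool_pos"],o["tool_rot"],np.round(o["qpos"],1),o["grip_width"])
S=tool(o)@np.load("G.npy");print(tf(S,[.07,0,.045]),np.degrees(np.arccos(S[2,2])))
c=read_camera("scene");cv2.imwrite("pics/sn.png",cv2.resize(c["img"][170:320,150:330,::-1],None,fx=4,fy=4,interpolation=cv2.INTER_CUBIC))
for phi,z in((90,.065),(84,.072),(78,.075),(72,.075),(66,.075),(60,.075),(54,.078),(48,.085),(42,.095),(36,.105)):
    r,T=trow(pour(phi,[.476,-.005,z]),o);print(phi,r)
E
```

```text
[0.47572273 0.01649279 0.18065332] [-179.74025449  -65.06194108   89.87367556] [ 84.3  47.4 -69.5 106.  -18.8  76.1  22.1] 0.013379217661492483
[ 0.47552204 -0.00858645  0.05065602] 90.06216606589157
90 [0.0146, 0.0003, -0.0027, -0.1, -0.1, -0.1]
84 [0.0235, 0.0003, 0.008, -0.1, -6.1, -0.0]
78 [0.0275, 0.0003, 0.0205, -0.2, -12.1, -0.0]
72 [0.0272, 0.0003, 0.0344, -0.2, -18.1, -0.0]
66 [0.0255, 0.0004, 0.0481, -0.2, -24.1, -0.0]
60 [0.0224, 0.0004, 0.0616, -0.2, -30.1, -0.0]
54 [0.0206, 0.0004, 0.0735, -0.2, -36.1, -0.0]
48 [0.0211, 0.0005, 0.0831, -0.2, -42.1, 0.0]
42 [0.023, 0.0005, 0.0907, -0.2, -48.1, 0.0]
36 [0.0237, 0.0005, 0.0976, -0.2, -54.1, 0.0]
```

View pics/sn.png

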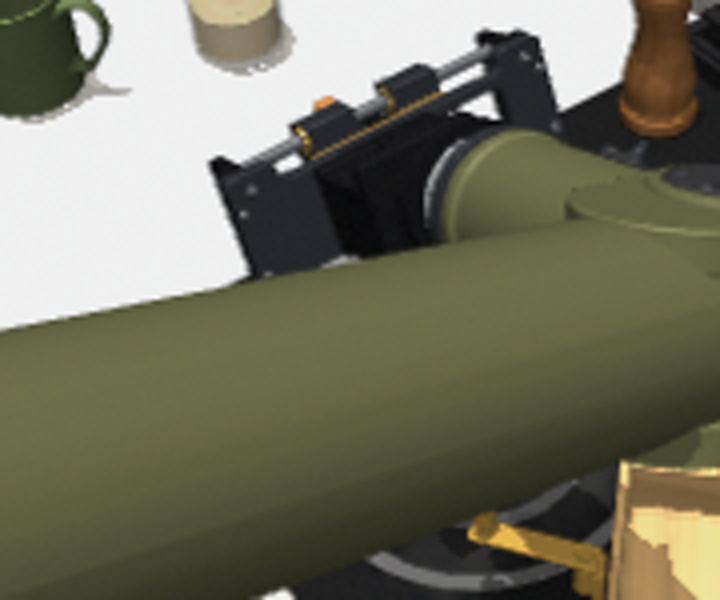

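Request:
{"name": "arm_command", "arguments": {
  "targets": [
    [[0.0145,0,-0.0025,0,0,0,1],[0.0235,0,0.008,0,-6,0,1],[0.0275,0,0.0205,0,-12,0,1],[0.027,0,0.0345,0,-18,0,1],[0.0255,0,0.048,0,-24,0,1],[0.0225,0,0.0615,0,-30,0,1],[0.0205,0,0.0735,0,-36,0,1],[0.021,0,0.083,0,-42,0,1],[0.023,0,0.091,0,-48,0,1],[0.0235,0,0.0975,0,-54,0,1]]
  ]
}}

```text
time_s: 33.45
tool_pos: [0.4749, 0.1157, 0.1611]
tool_rot: [-179.9, -10.8, 90.0]
force: [0.2, -0.9, -3.4]
grip_width: 0.0134
```

```bash
python3 - <<'E'
from h import *
o=get_obs();print(o["tool_pos"],o["tool_rot"],np.round(o["qpos"],1),o["grip_width"])
S=tool(o)@np.load("G.npy");print(tf(S,[.07,0,.045]),np.degrees(np.arccos(S[2,2])))
c=read_camera("scene");cv2.imwrite("pics/so.png",cv2.resize(c["img"][170:320,150:330,::-1],None,fx=4,fy=4,interpolation=cv2.INTER_CUBIC))
for phi,z in((28,.12),(20,.14),(12,.15),(4,.16),(0,.17)):
    r,T=trow(pour(phi,[.476,0.01,z]),o);print(phi,r)
E
```

```text
[0.47485358 0.11567067 0.16110615] [-179.87740311  -10.81968868   90.01164713] [ 63.9   6.8 -75.2 110.1  -4.4  66.3  -9.4] 0.013420065228386619
[ 0.47480938 -0.00447697  0.10549274] 35.81988818757801
28 [0.0201, 0.0012, 0.0062, -0.1, -7.8, 0.0]
20 [0.0246, 0.0012, 0.0051, -0.1, -15.8, 0.0]
12 [0.0246, 0.0012, 0.0136, -0.1, -23.8, 0.0]
4 [0.0221, 0.0012, 0.0217, -0.1, -31.8, 0.0]
0 [0.0208, 0.0012, 0.0206, -0.1, -35.8, 0.1]
```

View pics/so.png

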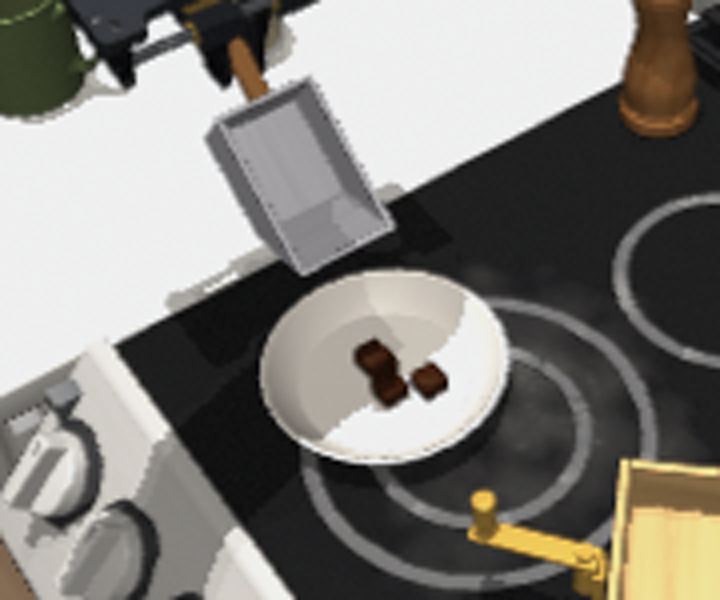

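```bash
python3 - <<'E'
from h import *
o=get_obs()
def flat(x,y,z,yaw): 
    M=pose2(x,y,yaw);M[2,3]=z;return M
for S in (pour(10,[.476,.01,.15]),flat(.50,.07,.13,-82),flat(.53,.06,.13,-73),flat(.56,.05,.13,-64),flat(.59,.04,.13,-55),flat(.62,.03,.13,-45)):
    print(trow(S,o)[0])
cs=both();c,W=cs["scene"]
hsv=cv2.cvtColor(c["img"],cv2.COLOR_RGB2HSV)
for p in((.6,.12),(.6,.10),(.6,.08),(.6,.06),(.65,.03),(.62,.14)):
    u,v=map(int,proj(c,[*p,0]));print(p,hsv[v,u],W[v,u].round(3))
print(hsv.shape); c=c["img"][235:300,205:290,::-1];cv2.imwrite("pics/d1.png",cv2.resize(c,None,fx=8,fy=8,interpolation=cv2.INTER_CUBIC))
c=cs["top"][0]["img"][220:280,260:330,::-1];cv2.imwrite("pics/d1t.png",cv2.resize(c,None,fx=8,fy=8,interpolation=cv2.INTER_CUBIC))
E
```

```text
[0.0178, 0.0019, 0.0179, 0.0, -25.7, 0.6]
[0.0053, 0.0174, 0.0135, -0.9, -35.7, -7.5]
[-0.0068, 0.0381, 0.0112, -2.1, -35.5, -16.6]
[-0.0202, 0.0592, 0.0087, -3.2, -35.1, -25.7]
[-0.0349, 0.081, 0.0059, -4.4, -34.6, -34.7]
[-0.0515, 0.1028, 0.0027, -5.6, -33.9, -44.8]
(0.6, 0.12) [120   1 240] [ 0.601  0.127 -0.005]
(0.6, 0.1) [ 90   1 176] [ 0.599  0.104 -0.002]
(0.6, 0.08) [105  16  32] [ 0.601  0.085 -0.001]
(0.6, 0.06) [ 0  0 31] [ 0.6    0.065 -0.001]
(0.65, 0.03) [ 0  0 31] [ 0.651  0.033 -0.002]
(0.62, 0.14) [ 90   1 240] [ 0.624  0.152 -0.008]
(420, 560, 3)
```

View pics/d1.png

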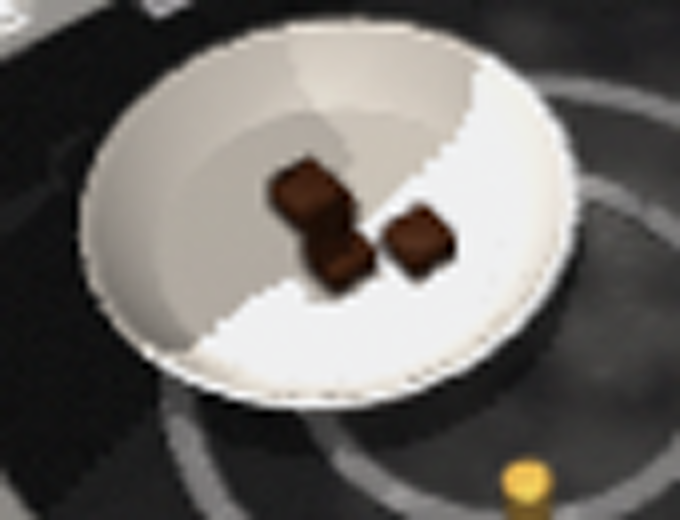

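View pics/d1t.png

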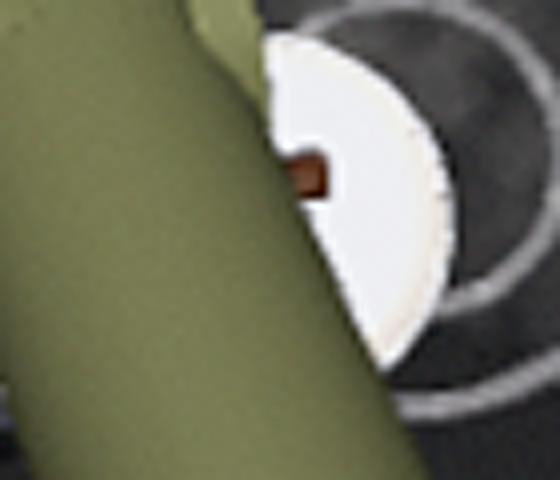

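Request:
{"name": "arm_command", "arguments": {
  "targets": [
    [[0.01,0.001,0.01,0,-8,0,1],[0.016,0.002,0.016,0,-16,0.5,1],[0.018,0.002,0.018,0,-25.7,0.6,1],[0.005,0.0175,0.0135,-0.9,-35.7,-7.5,1],[-0.007,0.038,0.011,-2.1,-35.5,-16.6,1],[-0.02,0.059,0.0085,-3.2,-35.1,-25.7,1],[-0.035,0.081,0.006,-4.4,-34.6,-34.7,1],[-0.0515,0.103,0.0025,-5.6,-33.9,-44.8,1],[-0.0515,0.103,0.0025,-5.6,-33.9,-44.8,1],[-0.0515,0.103,0.0025,-5.6,-33.9,-44.8,1]]
  ]
}}

```text
time_s: 34.6
tool_pos: [0.5769, 0.0597, 0.1461]
tool_rot: [180.0, 24.4, 134.1]
force: [-1.0, -0.3, -1.7]
grip_width: 0.0135
```

Request:
{"name": "arm_command", "arguments": {
  "targets": [
    [[0,0,0,0,0,0,1],[0,0,0,0,0,0,1]]
  ]
}}

```text
time_s: 34.8
tool_pos: [0.5786, 0.0636, 0.1475]
tool_rot: [179.8, 24.5, 134.2]
force: [-0.1, 0.3, -3.5]
grip_width: 0.0134
```

```bash
python3 - <<'E'
from h import *
o=get_obs();print(o["tool_pos"],o["tool_rot"],np.round(o["qpos"],1),o["grip_width"])
S=tool(o)@np.load("G.npy");print(S.round(3))
def flat(x,y,z,yaw): 
    M=pose2(x,y,yaw);M[2,3]=z;return M
for z in(.1,.06,.03,.012,.004,0): print(trow(flat(.62,.03,z,-45),o)[0])
cs=both()
over("sp",cs,[(S,SC,(0,200,0)),(pose2(.476,-.034,0),DI,(255,0,0))],dict(scene=(150,350,130,300),top=(220,340,150,290)),3.5)
E
```

```text
[0.5786339  0.06359454 0.14749395] [179.7672553   24.46799976 134.19045509] [ 40.6  16.7 -70.9 109.8  44.4  64.7  -4.2] 0.013352442002375531
[[ 0.698  0.716  0.004  0.62 ]
 [-0.716  0.698 -0.009  0.021]
 [-0.009  0.004  1.     0.127]
 [ 0.     0.     0.     1.   ]]
[0.0179, 0.0053, 0.0223, -0.1, -0.5, -0.7]
[0.0345, 0.0052, 0.0587, -0.1, -0.5, -0.7]
[0.0469, 0.005, 0.086, -0.1, -0.5, -0.7]
[0.0543, 0.005, 0.1024, -0.1, -0.5, -0.7]
[0.0576, 0.005, 0.1097, -0.1, -0.5, -0.7]
[0.0593, 0.0049, 0.1133, -0.1, -0.5, -0.7]
```

View pics/sp_scene.png

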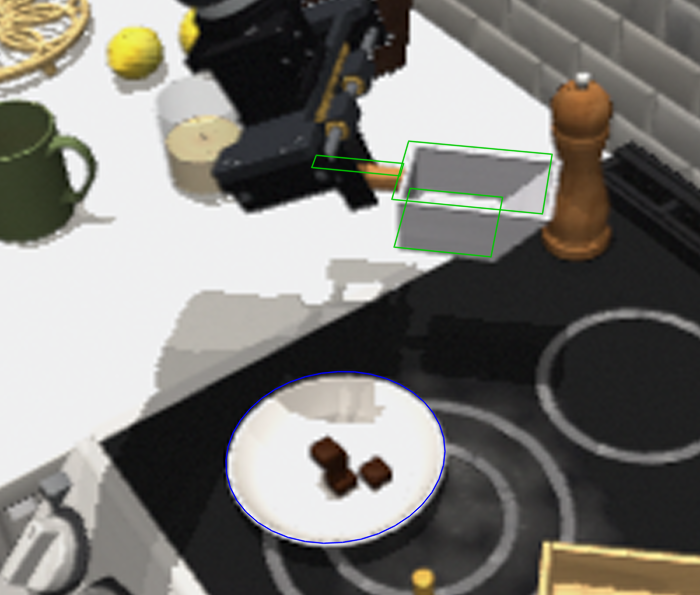

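View pics/sp_top.png

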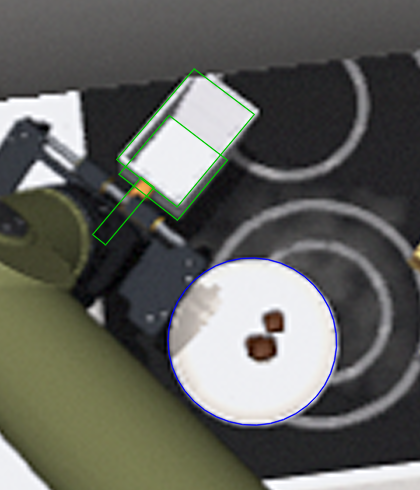

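Request:
{"name": "arm_command", "arguments": {
  "targets": [
    [[0.018,0.005,0.022,0,-0.5,-0.7,1],[0.0345,0.005,0.0585,0,-0.5,-0.7,1],[0.047,0.005,0.086,0,-0.5,-0.7,1],[0.0545,0.005,0.102,0,-0.5,-0.7,1],[0.057,0.005,0.108,0,-0.5,-0.7,1],[0.057,0.005,0.108,0,-0.5,-0.7,1],[0.057,0.005,0.108,0,-0.5,-0.7,1]]
  ]
}}

```text
time_s: 35.6
tool_pos: [0.5788, 0.0728, 0.0269]
tool_rot: [-180.0, 25.1, 135.1]
force: [0.9, 0.2, -1.5]
grip_width: 0.0135
```

```bash
python3 - <<'E'
from h import *
o=get_obs();print(o["tool_pos"],o["tool_rot"],np.round(o["qpos"],1),o["force"])
S=tool(o)@np.load("G.npy");print(S.round(3))
E
```

```text
[0.57884441 0.07282069 0.02685324] [-179.9927882    25.09903941  135.0735511 ] [ 28.5  27.6 -60.8 115.3  59.4  59.2 -19.2] [ 0.94889475  0.15236265 -1.49124183]
[[ 0.708  0.706 -0.001  0.621]
 [-0.706  0.708  0.001  0.03 ]
 [ 0.002 -0.     1.     0.007]
 [ 0.     0.     0.     1.   ]]
```

Request:
{"name": "arm_command", "arguments": {
  "targets": [
    [[0.001,0,0.002,0,0,0,1],[0.002,0,0.004,0,0,0,1],[0.0025,0,0.006,0,0,0,1],[0.0025,0,0.006,0,0,0,1],[0.0025,0,0.006,0,0,0,1]]
  ]
}}

```text
time_s: 36.1
tool_pos: [0.5788, 0.0719, 0.0201]
tool_rot: [-179.9, 25.1, 135.1]
force: [-1.1, 0.1, 1.8]
grip_width: 0.0132
```

Contact (the force turned from −3 to +1.8 N), so I release it and draw back along the tool axis.

Request:
{"name": "arm_command", "arguments": {
  "targets": [
    [[0,0,0,0,0,0,0.2],[0,0,0,0,0,0,0.2],[0,0,0,0,0,0,0.2],[0,0,0,0,0,0,0.2],[0,0,-0.03,0,0,0,0.2],[0,0,-0.07,0,0,0,0.2],[0,0,-0.12,0,0,0,0.2],[0,0,-0.16,0,0,0,0.2]]
  ]
}}

```text
time_s: 36.9
tool_pos: [0.5297, 0.1214, 0.1658]
tool_rot: [-179.9, 25.0, 135.2]
force: [2.1, -0.4, 0.4]
grip_width: 0.035
```

```bash
python3 - <<'E'
from h import *
o=get_obs();print(o["tool_pos"],o["tool_rot"],np.round(o["qpos"],1))
print(row([.50,-.17,.25],down(136.2)))
cs=both()
over("sq",cs,[(pose2(.62,.03,-45),SC,(0,200,0)),(pose2(.476,-.034,0),DI,(255,0,0))],dict(scene=(150,350,130,300),top=(220,340,150,290)),3.5)
E
```

```text
[0.52970836 0.12136943 0.16577686] [-179.91327607   25.03272012  135.16973778] [ 38.9  10.8 -75.4 111.5  38.8  66.9  -6.9]
[-0.2027, -0.2276, 0.002, -0.3, 25.0, -1.0]
```

View pics/sq_scene.png

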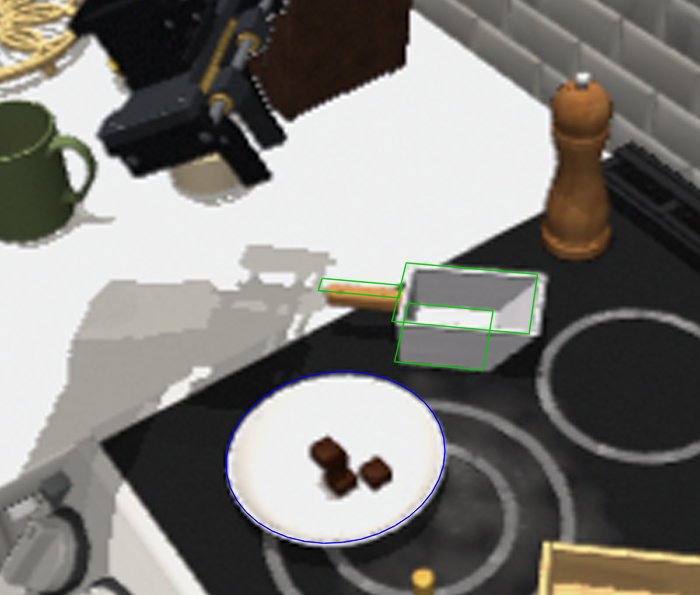

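```bash
cat >> h.py <<'E'
def lpush(th,r=.09,y=.03,gap=0.):
    s,c=np.sin(th),np.cos(th);n=.0085+.0095*s+gap
    return tf(CM,[.067-r*c+n*s,y,.045+r*s+n*c])
E
python3 - <<'E'
from h import *
p=lpush(np.radians(90),gap=.02);print(p)
p[2]=.28;print(row(p,down(136.2)));print(row([.5,.0,.28],down(136.2)))
E
```

```text
[ 0.60754912 -0.36102223  0.135     ]
[-0.4048, -0.2911, 0.0683, 0.1, 25.4, -0.9]
[-0.106, -0.1101, -0.0726, 0.1, 25.4, -0.9]
```

Request:
{"name": "arm_command", "arguments": {
  "targets": [
    [[-0.05,-0.03,-0.05,0,8,0,0.2],[-0.106,-0.11,-0.0725,0,16,-0.5,1],[-0.106,-0.11,-0.0725,0,25.4,-0.9,1],[-0.106,-0.11,-0.0725,0,25.4,-0.9,1],[-0.405,-0.291,0.068,0,25.4,-0.9,1],[-0.405,-0.291,0.068,0,25.4,-0.9,1],[-0.405,-0.291,0.068,0,25.4,-0.9,1],[-0.405,-0.291,0.068,0,25.4,-0.9,1],[-0.405,-0.291,0.068,0,25.4,-0.9,1],[-0.405,-0.291,0.068,0,25.4,-0.9,1]]
  ]
}}

```text
time_s: 38.0
tool_pos: [0.5818, -0.2871, 0.2713]
tool_rot: [-179.6, -0.4, 135.8]
force: [0.5, -0.0, 1.1]
grip_width: 0.0005
```

```bash
python3 - <<'E'
from h import *
o=get_obs();print(o["tool_pos"],o["tool_rot"],np.round(o["qpos"],1))
p=lpush(np.radians(90),gap=.02);p[2]=.26;print(row(p,down(136.2)))
E
```

```text
[ 0.58183989 -0.28711304  0.2712786 ] [-179.61528589   -0.44827951  135.83417274] [ 65.6  28.7 -60.6  76.9  24.8  88.8  53.3]
[-0.07, -0.035, 0.011, -0.4, -0.4, -0.4]
```

Request:
{"name": "arm_command", "arguments": {
  "targets": [
    [[0,0,0,0,0,0,1],[0,0,0,0,0,0,1],[0,0,0,0,0,0,1]]
  ]
}}

```text
time_s: 38.3
tool_pos: [0.5821, -0.2827, 0.2724]
tool_rot: [-179.7, -0.4, 136.0]
force: [0.8, 0.7, 0.5]
grip_width: 0.0006
```

```bash
python3 - <<'E'
from h import *
o=get_obs();print(o["tool_pos"],o["tool_rot"],np.round(o["qpos"],1))
p=lpush(np.radians(90),gap=.02);print(row(p,down(136.2)))
cs=both()
over("l2",cs,[(CM,CA,(0,0,255))],dict(scene=(200,400,180,370),top=(240,400,150,290)),3.1)
E
```

```text
[ 0.58206351 -0.28272148  0.27237144] [-179.7187906    -0.43111065  136.01244201] [ 65.6  28.4 -60.8  77.1  24.5  88.8  53.2]
[-0.0737, -0.038, 0.137, -0.3, -0.4, -0.2]
```

View pics/l2_scene.png

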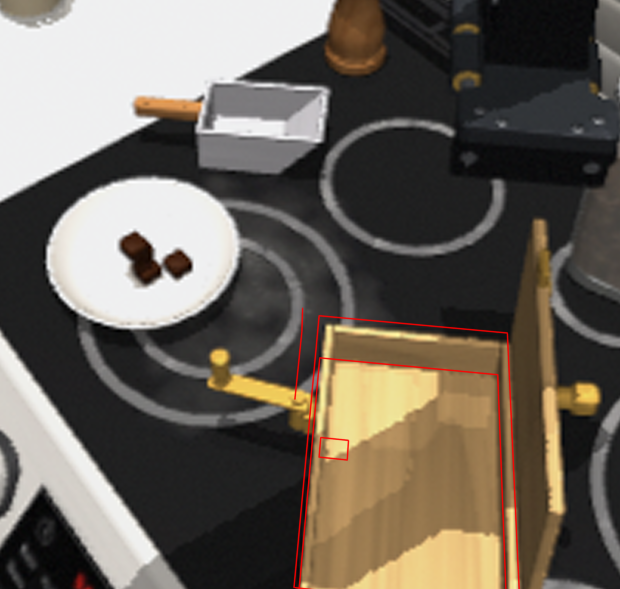

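View pics/l2_top.png

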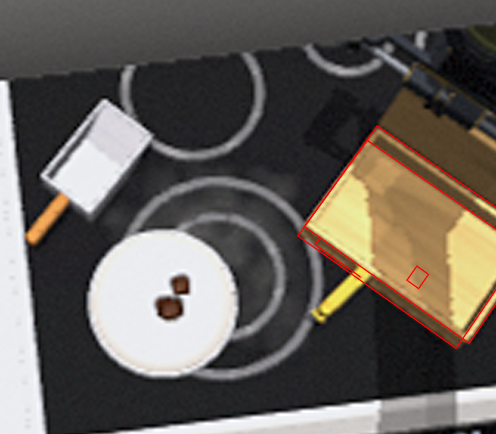

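```bash
python3 - <<'E'
from h import *
cs=both()
a=cs["scene"][0]["img"][235:290,210:285,::-1];b=cs["top"][0]["img"][220:275,265:325,::-1]
cv2.imwrite("pics/d2.png",np.hstack([cv2.resize(a,(400,400*55//75*1),interpolation=cv2.INTER_CUBIC)[:290],cv2.resize(b,(316,290),interpolation=cv2.INTER_CUBIC)]))
inv=np.linalg.inv(CM)
for n,(c,W) in cs.items():
    x,y,z=W[...,0],W[...,1],W[...,2];hsv=cv2.cvtColor(c["img"],cv2.COLOR_RGB2HSV)
    m=(np.hypot(x-.476,y+.034)<.065)&(hsv[...,2]<110)&(z<.06)
    lab,cl,st,ce=cv2.connectedComponentsWithStats(m.astype(np.uint8))
    for i in range(1,lab):
        if st[i,4]>8: Q=W[cl==i];print(n,st[i,4],Q.mean(0).round(3),Q.min(0).round(3),Q.max(0).round(3))
    L=W@inv[:3,:3].T+inv[:3,3]
    k=(L[...,0]>.05)&(L[...,0]<.2)&(abs(L[...,1])<.1)&(z>.075)&(z<.2)&(hsv[...,1]>50)&(hsv[...,0]<35)
    Q=L[k];print(n,"lid",len(Q))
    for za in(.08,.1,.12,.14,.16,.18):
        s=Q[abs(Q[:,2]-za)<.01]
        if len(s)>5:print("  z",za,np.percentile(s[:,0],[5,50,95]).round(3))
for d in search_frame("lid_knob","scene"): 
    u,v=map(int,d["position"]);print(d,tf(inv,cs["scene"][1][v,u]).round(3))
print(tf(inv,knob(np.radians(88))))
E
```

```text
scene 125 [ 0.465 -0.047  0.031] [ 0.454 -0.057  0.008] [ 0.479 -0.033  0.049]
scene 57 [ 0.491 -0.06   0.017] [ 0.482 -0.068  0.009] [ 0.5   -0.05   0.021]
scene lid 1274
  z 0.08 [0.066 0.067 0.068]
  z 0.1 [0.065 0.066 0.067]
  z 0.12 [0.065 0.066 0.067]
  z 0.14 [0.064 0.065 0.066]
  z 0.16 [0.064 0.065 0.092]
  z 0.18 [0.064 0.067 0.089]
top 25 [ 0.493 -0.056  0.019] [ 0.484 -0.063  0.008] [ 0.501 -0.047  0.025]
top 50 [ 0.467 -0.04   0.042] [ 0.456 -0.054  0.014] [ 0.478 -0.027  0.055]
top lid 805
  z 0.08 [0.066 0.067 0.069]
  z 0.1 [0.065 0.067 0.068]
  z 0.12 [0.064 0.066 0.068]
  z 0.14 [0.064 0.066 0.067]
  z 0.16 [0.064 0.065 0.067]
  z 0.18 [0.063 0.066 0.072]
{'position': [370.8, 315.5], 'conf': 0.93} [ 0.066 -0.011  0.122]
[ 0.08936572 -0.02        0.16385295]
```

View pics/d2.png

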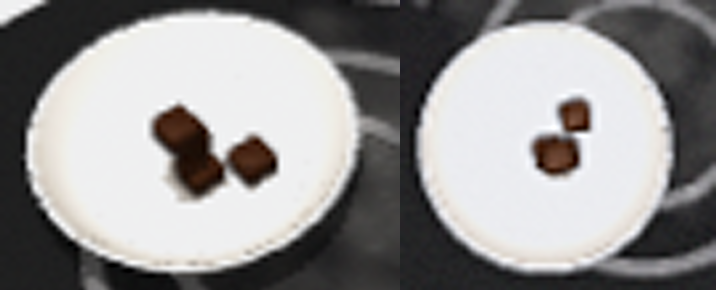

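The scoop stands upright and empty. In the dish, one chocolate lies alone and three make a tower about 50 mm high at (0.466,-0.043), which I'll take down later. The lid is near 91 degrees. First I close it, pushing from behind with shut fingers.

Request:
{"name": "arm_command", "arguments": {
  "targets": [
    [[-0.074,-0.038,0,0,0,0,1],[-0.074,-0.038,0,0,0,0,1],[-0.074,-0.038,0,0,0,0,1],[-0.074,-0.038,0.05,0,0,0,1],[-0.074,-0.038,0.1,0,0,0,1],[-0.074,-0.038,0.137,0,0,0,1],[-0.074,-0.038,0.137,0,0,0,1],[-0.074,-0.038,0.137,0,0,0,1],[-0.074,-0.038,0.137,0,0,0,1]]
  ]
}}

```text
time_s: 39.45
tool_pos: [0.6095, -0.3629, 0.1393]
tool_rot: [-179.8, -0.1, 135.9]
force: [0.8, 0.9, 0.7]
grip_width: 0.0004
```

```bash
python3 - <<'E'
from h import *
o=get_obs();print(o["tool_pos"],o["tool_rot"],np.round(o["qpos"],1),o["force"])
for d in (90,84,78,72,66,60,54,48,42,36,30): print(d,row(lpush(np.radians(d)),down(136.2),o))
c=read_camera("scene");cv2.imwrite("pics/l3.png",cv2.resize(c["img"][180:370,220:420,::-1],None,fx=3.1,fy=3.1,interpolation=cv2.INTER_CUBIC))
E
```

```text
[ 0.60950655 -0.36290294  0.13928628] [-1.79806655e+02 -1.00232437e-01  1.35926684e+02] [ 64.   39.4 -55.2  77.8  32.2  79.2  55. ] [0.7869707  0.86908666 0.66106282]
90 [0.0227, -0.0001, 0.0043, -0.2, -0.1, -0.3]
84 [0.0323, -0.0001, 0.003, -0.2, -0.1, -0.3]
78 [0.042, -0.0002, 0.0026, -0.2, -0.1, -0.3]
72 [0.0518, -0.0002, 0.0034, -0.2, -0.1, -0.3]
66 [0.0616, -0.0003, 0.0052, -0.2, -0.1, -0.3]
60 [0.0712, -0.0003, 0.0081, -0.2, -0.1, -0.3]
54 [0.0805, -0.0003, 0.0121, -0.2, -0.1, -0.3]
48 [0.0893, -0.0004, 0.0171, -0.2, -0.1, -0.3]
42 [0.0976, -0.0004, 0.0232, -0.2, -0.1, -0.3]
36 [0.1052, -0.0004, 0.0302, -0.2, -0.1, -0.3]
30 [0.112, -0.0004, 0.038, -0.2, -0.1, -0.3]
```

View pics/l3.png

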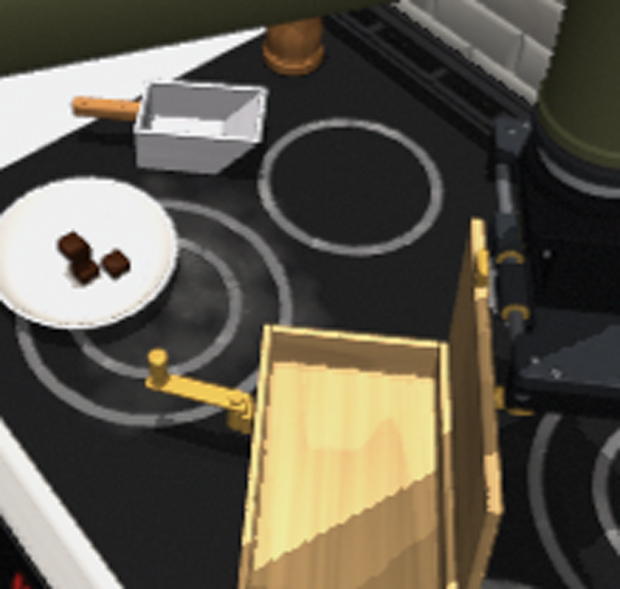

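Request:
{"name": "arm_command", "arguments": {
  "targets": [
    [[0.015,0,0.004,0,0,0,1],[0.0325,0,0.003,0,0,0,1],[0.042,0,0.0025,0,0,0,1],[0.052,0,0.0035,0,0,0,1],[0.0615,0,0.005,0,0,0,1],[0.071,0,0.008,0,0,0,1],[0.0805,0,0.012,0,0,0,1],[0.0895,0,0.017,0,0,0,1],[0.0975,0,0.023,0,0,0,1],[0.0975,0,0.023,0,0,0,1]]
  ]
}}

```text
time_s: 40.5
tool_pos: [0.5358, -0.2938, 0.1121]
tool_rot: [-179.6, -0.5, 136.0]
force: [-0.3, 0.5, 0.5]
grip_width: 0.0001
```

```bash
python3 - <<'E'
from h import *
o=get_obs();print(o["tool_pos"],o["tool_rot"],np.round(o["qpos"],1),o["force"])
for d in (36,30,24,18,12,6,3,0,-2): print(d,row(lpush(np.radians(d)),down(136.2),o))
c=read_camera("scene");cv2.imwrite("pics/l4.png",cv2.resize(c["img"][180:370,220:420,::-1],None,fx=3.1,fy=3.1,interpolation=cv2.INTER_CUBIC))
E
```

```text
[ 0.53583657 -0.29376557  0.11213854] [-179.64491049   -0.51668208  135.96190793] [ 71.7  30.7 -59.6  94.5  27.7  71.7  52.3] [-0.33911603  0.50754943  0.47706299]
36 [0.0042, 0.0011, 0.0029, -0.4, -0.5, -0.2]
30 [0.0109, 0.0011, 0.0108, -0.4, -0.5, -0.2]
24 [0.0167, 0.0011, 0.0194, -0.4, -0.5, -0.2]
18 [0.0215, 0.0012, 0.0286, -0.4, -0.5, -0.2]
12 [0.0252, 0.0012, 0.0384, -0.4, -0.5, -0.2]
6 [0.0278, 0.0013, 0.0485, -0.4, -0.5, -0.2]
3 [0.0286, 0.0013, 0.0537, -0.4, -0.5, -0.2]
0 [0.0292, 0.0013, 0.0589, -0.4, -0.5, -0.2]
-2 [0.0294, 0.0014, 0.0624, -0.4, -0.5, -0.2]
```

View pics/l4.png

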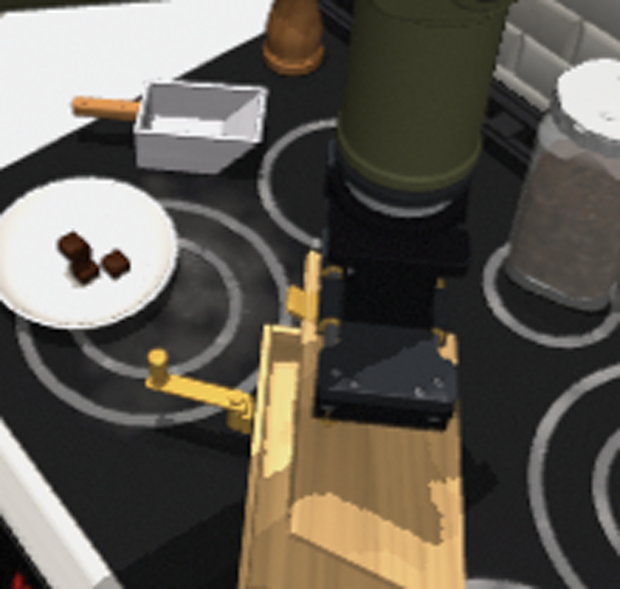

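Request:
{"name": "arm_command", "arguments": {
  "targets": [
    [[0.004,0,0.003,0,0,0,1],[0.011,0.001,0.011,0,0,0,1],[0.0165,0.001,0.0195,0,0,0,1],[0.0215,0.001,0.0285,0,0,0,1],[0.025,0.001,0.0385,0,0,0,1],[0.028,0.001,0.0485,0,0,0,1],[0.0285,0.001,0.0535,0,0,0,1],[0.029,0.001,0.058,0,0,0,1],[0.029,0.001,0.06,0,0,0,1],[0.029,0.001,0.061,0,0,0,1]]
  ]
}}

```text
time_s: 41.55
tool_pos: [0.5165, -0.2738, 0.0537]
tool_rot: [-179.6, -0.4, 135.9]
force: [-6.5, 1.9, 15.3]
grip_width: 0.0001
```

Request:
{"name": "arm_command", "arguments": {
  "targets": [
    [[0,0,0.001,0,0,0,1],[0,0,0.002,0,0,0,1],[0,0,0.002,0,0,0,1]]
  ]
}}

```text
time_s: 41.85
tool_pos: [0.5166, -0.2738, 0.0536]
tool_rot: [-179.5, -0.4, 135.9]
force: [-11.2, 3.5, 22.0]
grip_width: 0.0003
```

Request:
{"name": "arm_command", "arguments": {
  "targets": [
    [[0,0,-0.03,0,0,0,1],[0,0,-0.08,0,0,0,0.3],[0,0,-0.08,0,0,0,0.3],[0,0,-0.08,0,0,0,0.3]]
  ]
}}

```text
time_s: 42.25
tool_pos: [0.5185, -0.2748, 0.1319]
tool_rot: [-179.7, -0.2, 135.9]
force: [0.3, 0.0, -0.5]
grip_width: 0.0169
```

```bash
cat >> h.py <<'E'
def hk(a): return tf(CM,[-.08-.056*np.sin(a),.025+.056*np.cos(a),.0])
E
python3 - <<'E'
from h import *
cs=both()
for a in(1.2,1.25,1.3,1.35): print(a,hk(a))
for n,(c,W) in cs.items():
    x,y,z=W[...,0],W[...,1],W[...,2]
    k=(np.hypot(x-.437,y+.195)<.03)&(z>.07)&(z<.1);print(n,k.sum(),W[k].mean(0).round(4) if k.any() else 0)
def segs(a): 
    return [[[-.08,.025,.0605],[-.08-.056*np.sin(a),.025+.056*np.cos(a),.0605],[-.08-.056*np.sin(a),.025+.056*np.cos(a),.0885]]]
over("hl",cs,[(CM,CA,(0,0,255)),(CM,segs(1.25),(0,255,0))],dict(scene=(230,400,220,370),top=(300,400,180,280)),4)
p=hk(1.27);print(row([p[0],p[1],.13],down(136.2)))
E
```

```text
1.2 [ 0.44693606 -0.18581271  0.        ]
1.25 [ 0.44442806 -0.187057    0.        ]
1.3 [ 0.44198537 -0.18842509  0.        ]
1.35 [ 0.43961412 -0.18991355  0.        ]
scene 47 [ 0.4382 -0.1938  0.083 ]
top 18 [ 0.441  -0.1878  0.0881]
[0.1131, 0.0111, 0.0004, -0.3, -0.4, -0.3]
```

View pics/hl_scene.png

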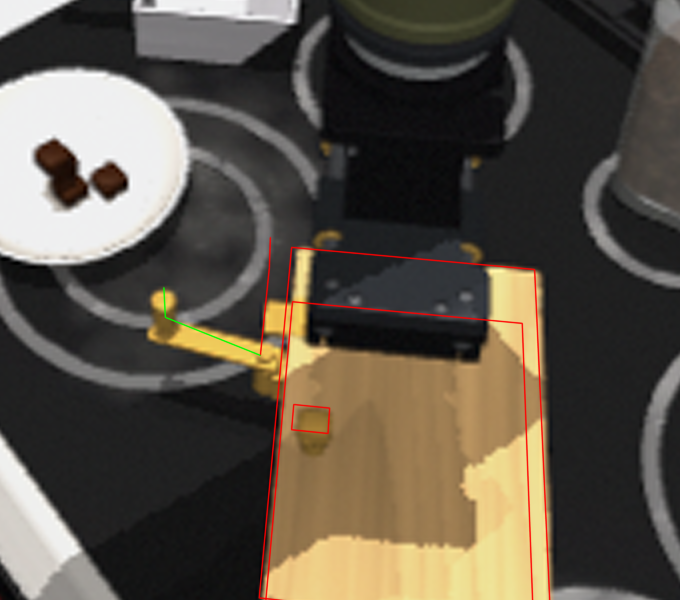

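```bash
python3 - <<'E'
from h import *
print(row([.440,-.191,.12],down(136.2)))
E
```

```text
[0.1131, 0.0063, 0.0104, -0.3, -0.4, -0.3]
```

Request:
{"name": "arm_command", "arguments": {
  "targets": [
    [[0.05,0.003,-0.01,0,0,0,0.1],[0.113,0.006,0,0,0,0,0.1],[0.113,0.006,0.01,0,0,0,0.1],[0.113,0.006,0.01,0,0,0,0.1],[0.113,0.006,0.01,0,0,0,0.1],[0.113,0.006,0.01,0,0,0,0.1]]
  ]
}}

```text
time_s: 42.95
tool_pos: [0.4416, -0.1925, 0.1217]
tool_rot: [-179.8, -0.3, 135.8]
force: [0.1, 0.6, 0.3]
grip_width: 0.0389
```

```bash
python3 - <<'E'
from h import *
o=get_obs();print(o["tool_pos"],o["grip_width"])
print(row([.440,-.191,.066],down(136.2)))
c=read_camera("scene");cv2.imwrite("pics/h3.png",cv2.resize(c["img"][220:370,230:400,::-1],None,fx=4,fy=4,interpolation=cv2.INTER_CUBIC))
E
```

```text
[ 0.44157042 -0.19245585  0.12172951] 0.03885098907462807
[0.0018, 0.0001, 0.0557, -0.2, -0.3, -0.4]
```

View pics/h3.png

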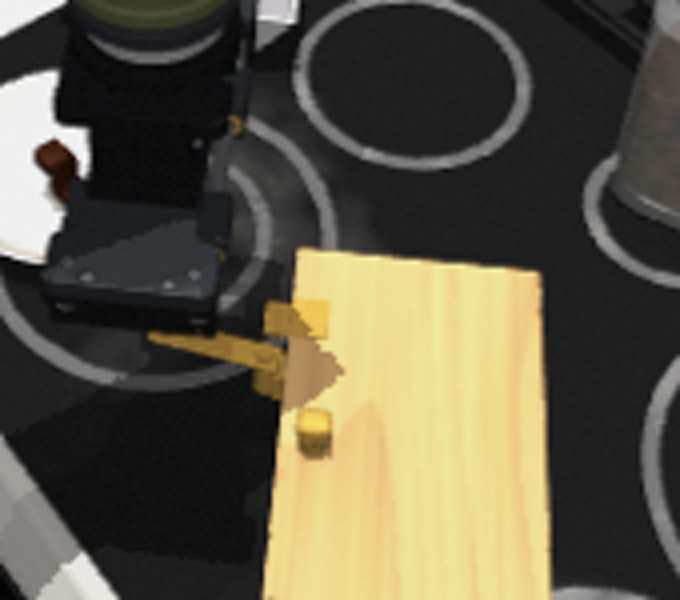

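Request:
{"name": "arm_command", "arguments": {
  "targets": [
    [[0.001,0,0.025,0,0,0,0.1],[0.001,0,0.05,0,0,0,0.1],[0.001,0,0.055,0,0,0,0.1],[0.001,0,0.055,0,0,0,0.1],[0.001,0,0.055,0,0,0,1],[0.001,0,0.055,0,0,0,1],[0.001,0,0.055,0,0,0,1],[0.001,0,0.055,0,0,0,1],[0.001,0,0.055,0,0,0,1]]
  ],
  "newtons": 8
}}

```text
time_s: 43.9
tool_pos: [0.4395, -0.1908, 0.0666]
tool_rot: [-179.7, -0.3, 135.9]
force: [-0.4, -0.9, 1.3]
grip_width: 0.0124
```

```bash
python3 - <<'E'
from h import *
o=get_obs();R0=R.from_euler('xyz',o["tool_rot"],degrees=True);print(o["tool_pos"],o["grip_width"],o["force"])
inv=np.linalg.inv(CM);l=tf(inv,o["tool_pos"]);a0=np.arctan2(-(l[0]+.08),l[1]-.025);print("angle",a0,np.hypot(l[0]+.08,l[1]-.025))
for a in (1.1,.95,.8,.65,.5,.35,.2,.1,.03,0,-.03,-.06):
    d=hk(a)-hk(a0);print(a,R0.inv().apply(d).round(4))
E
```

```text
[ 0.43954981 -0.19078703  0.06661772] 0.012421657051099235 [-0.43584356 -0.94844615  1.2643462 ]
angle 1.3596968282384094 0.05531017151787273
1.1 [-0.0048  0.0137 -0.0001]
0.95 [-0.0091  0.0209 -0.0002]
0.8 [-0.0144  0.0274 -0.0002]
0.65 [-0.0207  0.033  -0.0003]
0.5 [-0.0277  0.0376 -0.0003]
0.35 [-0.0353  0.0411 -0.0004]
0.2 [-0.0434  0.0434 -0.0005]
0.1 [-0.0489  0.0442 -0.0005]
0.03 [-0.0528  0.0445 -0.0005]
0 [-0.0545  0.0446 -0.0005]
-0.03 [-0.0562  0.0445 -0.0005]
-0.06 [-0.0579  0.0445 -0.0005]
```

Request:
{"name": "arm_command", "arguments": {
  "targets": [
    [[-0.005,0.0137,0,0,0,0,1],[-0.009,0.021,0,0,0,0,1],[-0.0145,0.0275,0,0,0,0,1],[-0.0205,0.033,0,0,0,0,1],[-0.0275,0.0375,0,0,0,0,1],[-0.0355,0.041,0,0,0,0,1],[-0.0435,0.0435,0,0,0,0,1],[-0.049,0.044,0,0,0,0,1],[-0.0545,0.0445,0,0,0,0,1],[-0.0565,0.0445,0,0,0,0,1]]
  ]
}}

```text
time_s: 44.9
tool_pos: [0.5127, -0.1967, 0.066]
tool_rot: [-179.9, -0.3, 136.0]
force: [2.9, 5.1, 3.3]
grip_width: 0.0125
```

Request:
{"name": "arm_command", "arguments": {
  "targets": [
    [[0,0,0,0,0,0,1],[0,0,0,0,0,0,1]]
  ]
}}

```text
time_s: 45.1
tool_pos: [0.5127, -0.1967, 0.0661]
tool_rot: [-179.9, -0.3, 136.0]
force: [3.8, 3.2, 1.9]
grip_width: 0.0125
```

```bash
python3 - <<'E'
from h import *
o=get_obs();print(o["tool_pos"],o["grip_width"],o["force"])
inv=np.linalg.inv(CM);l=tf(inv,o["tool_pos"]);a0=np.arctan2(-(l[0]+.08),l[1]-.025);print("angle",a0,np.hypot(l[0]+.08,l[1]-.025))
E
```

```text
[ 0.51268187 -0.19672342  0.06608514] 0.012483819839217125 [3.80666362 3.16908296 1.87892071]
angle -0.04848002626371738 0.057990763450035815
```

Request:
{"name": "arm_command", "arguments": {
  "targets": [
    [[0,0,0,0,0,0,0.1],[0,0,0,0,0,0,0.1],[0,0,0,0,0,0,0.1],[0,0,0,0,0,0,0.1],[0,0,-0.03,0,0,0,0.1],[0,0,-0.08,0,0,0,0.1],[0,0,-0.14,0,0,0,0.1],[0,0,-0.14,0,0,0,0.1]]
  ]
}}

```text
time_s: 45.9
tool_pos: [0.5148, -0.1986, 0.211]
tool_rot: [-179.8, 0.1, 135.9]
force: [0.5, 0.2, -0.4]
grip_width: 0.0393
```

```bash
python3 - <<'E'
from h import *
cs=both()
over("hm",cs,[(CM,CA,(0,0,255))],dict(scene=(210,380,220,370),top=(250,400,170,290)),4)
for n,(c,W) in cs.items():
    x,y,z=W[...,0],W[...,1],W[...,2];hsv=cv2.cvtColor(c["img"],cv2.COLOR_RGB2HSV)
    k=(np.hypot(x-.51,y+.197)<.03)&(z>.07)&(z<.1);print(n,k.sum(),W[k].mean(0).round(4) if k.any() else 0)
    m=(np.hypot(x-.476,y+.034)<.065)&(hsv[...,2]<110)&(z<.06)&(z>.04);print(m.sum(),W[m].mean(0) if m.any() else 0, rect(W[m]) if m.any() else 0)
print(row([.466,-.042,.12],down(90)))
E
```

```text
scene 46 [ 0.5062 -0.1956  0.0829]
0 0 0
top 19 [ 0.5088 -0.1899  0.0884]
0 0 0
[0.1427, 0.0803, 0.0874, -0.3, 0.0, 45.9]
```

View pics/hm_scene.png

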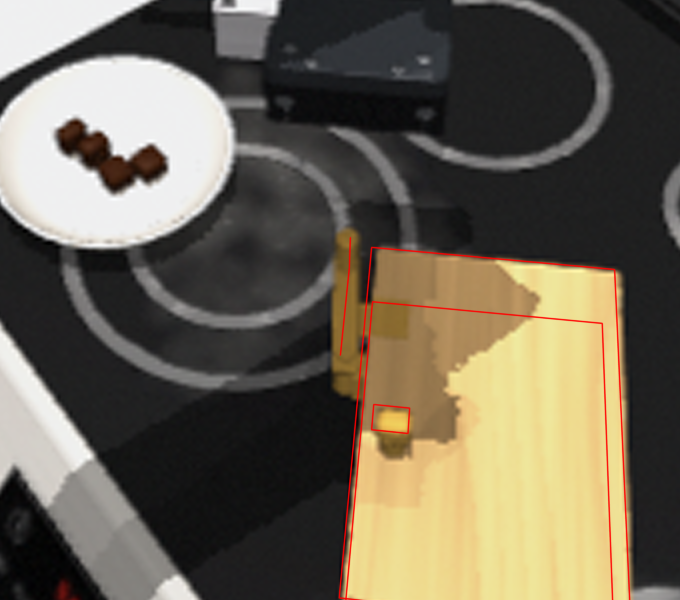

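View pics/hm_top.png

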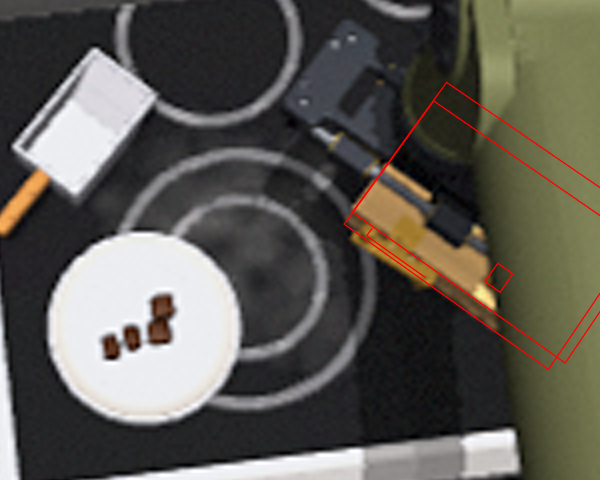

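The tower has fallen over, since the dish was knocked. All four chocolates now lie separately in the dish, and the hasp matches its home overlay. I back off and check the final numbers.

Request:
{"name": "arm_command", "arguments": {
  "targets": [
    [[0,-0.05,-0.05,0,0,0,0.1],[0.05,-0.15,-0.1,0,0,0,0.1],[0.05,-0.15,-0.1,0,0,0,0.1],[0.05,-0.15,-0.1,0,0,0,0.1],[0.05,-0.15,-0.1,0,0,0,0.1]]
  ]
}}

```text
time_s: 46.5
tool_pos: [0.3668, -0.2759, 0.3084]
tool_rot: [-179.1, -0.1, 135.1]
force: [1.3, -1.2, 0.6]
grip_width: 0.0392
```

```bash
python3 - <<'E'
from h import *
cs=both();inv=np.linalg.inv(CM)
for n,(c,W) in cs.items():
    x,y,z=W[...,0],W[...,1],W[...,2];hsv=cv2.cvtColor(c["img"],cv2.COLOR_RGB2HSV)
    r=(np.hypot(x-.476,y+.034)<.12)&(hsv[...,1]<60)&(hsv[...,2]>150)&(z>.018)&(z<.04);R_=rect(W[r]);print(n,"rim",R_)
    d=R_[:2]/1000
    m=(np.hypot(x-d[0],y-d[1])<.068)&(hsv[...,2]<110)&(z<.07)
    lab,cl,st,ce=cv2.connectedComponentsWithStats(m.astype(np.uint8))
    for i in range(1,lab):
        if st[i,4]>6: Q=W[cl==i];print("  choc",st[i,4],Q.mean(0).round(3),"r",np.hypot(*(Q[:,:2]-d).T).max().round(3),"zmax",Q[:,2].max().round(3))
    L=W@inv[:3,:3].T+inv[:3,3]
    for xa in(-.03,0,.03,.05):
        k=(abs(L[...,0]-xa)<.01)&(L[...,1]>-.09)&(L[...,1]<-.04)&(z<.1);print("  lid z at",xa,np.nanmedian(L[k][:,2]).round(4))
    k=(np.hypot(x-.509,y+.195)<.03)&(z>.07)&(z<.1);print("  hasp knob",tf(inv,W[k].mean(0)).round(4) if k.any() else 0)
over("fin",cs,[(CM,CA,(0,0,255)),(pose2(.62,.03,-45),SC,(0,200,0))],dict(scene=(180,400,160,350),top=(220,400,150,290)),3)
print(get_obs()["force"])
E
```

```text
scene rim [427.7  39.3 115.1  28.3  35.9]
  choc 589 [ 0.397  0.058 -0.002] r 0.068 zmax 0.002
  lid z at -0.03 0.0529
  lid z at 0 0.0528
  lid z at 0.03 0.0531
  lid z at 0.05 0.053
  hasp knob [-0.0827  0.0793  0.083 ]
top rim [467.  -10.3 149.2 150.   82.4]
  choc 53 [ 0.47  -0.027  0.019] r 0.032 zmax 0.025
  choc 21 [ 0.457 -0.001  0.024] r 0.022 zmax 0.03
  choc 20 [0.451 0.017 0.025] r 0.04 zmax 0.031
  lid z at -0.03 0.0546
  lid z at 0 0.0548
  lid z at 0.03 0.056
  lid z at 0.05 0.0548
  hasp knob [-0.0841  0.0852  0.0863]
[-0.43171637  0.49590225 -1.84905677]
```

View pics/fin_scene.png

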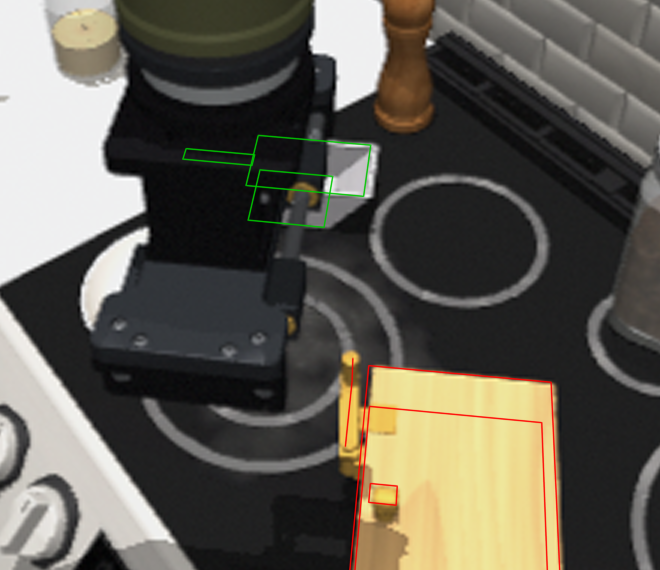

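Request:
{"name": "arm_command", "arguments": {
  "targets": [
    [[0,0,0,0,0,0,0.1],[0,0,0,0,0,0,0.1],[0,0,0,0,0,0,0.1],[0,0,0,0,0,0,0.1],[0,0,0,0,0,0,0.1]]
  ]
}}

```text
time_s: 47.1
tool_pos: [0.3729, -0.2705, 0.3064]
tool_rot: [-179.8, -0.4, 136.0]
force: [0.5, 0.9, 0.2]
grip_width: 0.0393
```

```bash
python3 - <<'E'
from h import *
o=get_obs();print(o["tool_pos"],np.abs(o["joint_velocities"]).max())
print(sign_off())
E
```

```text
[ 0.37287576 -0.27051608  0.30636954] 0.7012249536215017
the job is handed in; nothing more can be done
None
```

I did the whole job and handed it in at about 47 s; no verdict was reported. I swung the hasp off, opened the lid and put the two chocolates from the caddy into the scoop (the third place was empty). I poured all four into the dish with the lip about 45–50 mm above the hob. Then I stood the scoop upright on the hob, shut the lid and swung the hasp home.

**Last checks:**
- **Chocolates:** the last clear pictures showed all four in the dish. The final top view merged two of them into one blob, but everything lay within about 40 mm of the dish's centre.
- **Dish:** it was knocked about 25 mm during the run, which also toppled a stack of three chocolates onto its floor. It now lies at about (0.467, -0.010).
- **Scoop:** it stands level and empty, about 155 mm from the dish's centre.
- **Lid:** it is flat, with its top at 53–55 mm as before it was opened.
- **Hasp:** its knob is within about 2 mm of its starting place, so the angle is under about 0.05 rad.
- **Mill, mug and candle:** the pictures showed all three upright and where they started. I did not measure them.

**One check failed:** in the last scene picture the gripper hid the dish, so its dish and chocolate readings were no use. The final dish and chocolate figures come from the top camera alone.

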